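# Load and clamp spacers in a fixture with a left-hand screw

### The job

Load the clamping fixture on the surface plate for measuring. Its T-bar screw has a left-hand thread: back it right off (clockwise seen from above) to its stop so that the rail opens, then slide every upright steel-footed aluminium spacer, one by one and without lifting it off the plate, in single file between the two guide rails until all stand wholly inside the lane. Then turn the screw the other way until the rail grips the spacers, let go, and leave everything else on the plate where it is.

Things in the scene. Friction and masses are not known exactly. Their poses are not given: they have to be found in the camera images.
- fixture: steel clamping fixture fixed on the surface plate (plate top at z = 0.020 m). Origin: plate-top height, middle of the lane's mouth when clamped; +x runs into the lane, z up. The lane's floor is the plate, so spacers slide straight in. Fixed rail: inner face at y = +26 mm, 12 mm thick, 42 mm high, x 0 to 240 mm. Both rails have flared lips, x -25 to 0 mm, that spread to about 84 mm apart
- rail_mouth (a point): on the moving rail, at the mouth end of its inner face, plate-top height; axes as the fixture's. The rail is 42 mm high, 12 mm thick, x 0 to 225 mm. Its inner face stands at fixture y = -24.5 mm - 2.5 mm per rad of screw: the lane is 50.5 mm wide at screw = 0, 60.5 mm at screw = 4 (middle then at y = -4 mm)
- lane_end (a point): centre of the end stop's face at the lane's closed end (fixture x = 225 mm, y = 0, plate-top height), axes as the fixture's; the end stop is 42 mm high. Four spacers in a row take up 208 mm
- tbar (a point): middle of the T-bar on the clamping screw: flat steel bar 76 mm long (this point's x axis), 14 mm thick (y), 26 mm tall, 63 mm above the plate top at screw = 0, rising 1.5 mm per rad as it unscrews. It stands on a housing 84 x 60 mm, 36 mm high, at fixture x = 100, y = -108 mm. Free space all round: grip it across its thickness from above
- screw (a joint): angle of the clamping screw in rad, growing CLOCKWISE seen from above (left-hand thread: clockwise loosens). 0 = hard stop, fully tightened; 4.0 = hard stop, fully backed off. Starts between 0 and 0.3. It stays where it is left (friction 0.15 N m). With spacers in the lane the rail meets them at about 0.6; turned on from there it only squeezes them a little
- spacer1: turned aluminium spacer, an upright cylinder of 52 mm diameter, 56 mm tall, its lowest 20 mm a heavier steel foot of the same diameter, 0.2 to 0.4 kg, standing on the surface plate; origin at the centre of its underside, z along its axis. Two to four of these spacers are present (None = absent)
- spacer2: turned aluminium spacer, an upright cylinder of 52 mm diameter, 56 mm tall, its lowest 20 mm a heavier steel foot of the same diameter, 0.2 to 0.4 kg, standing on the surface plate; origin at the centre of its underside, z along its axis. Two to four of these spacers are present (None = absent)
- spacer3: turned aluminium spacer, an upright cylinder of 52 mm diameter, 56 mm tall, its lowest 20 mm a heavier steel foot of the same diameter, 0.2 to 0.4 kg, standing on the surface plate; origin at the centre of its underside, z along its axis. Two to four of these spacers are present (None = absent)
- spacer4: turned aluminium spacer, an upright cylinder of 52 mm diameter, 56 mm tall, its lowest 20 mm a heavier steel foot of the same diameter, 0.2 to 0.4 kg, standing on the surface plate; origin at the centre of its underside, z along its axis. Two to four of these spacers are present (None = absent)
- chuck: bystander: heavy round steel chuck disc, 180 mm diameter, 34 mm high; origin at the centre of its underside
- dish: bystander: steel dish with bolts, 100 mm diameter, 24 mm high (a bolt sticks up to 35 mm); origin at the centre of its underside
- gauge_block: bystander: steel block 30 x 55 x 18 mm (x, y, z); origin at the centre of its underside
- square: bystander: machinist's square, stock 20 x 75 x 16 mm about the origin, thin blade along its +x out to 108 mm
- oil: bystander: white bottle 48 mm diameter, 120 mm tall, with a black cap; origin at the centre of its underside
- driver: bystander: screwdriver with a black handle lying on the plate; origin at its underside
- setting_ring: bystander: short steel disc 60 mm diameter, 22 mm high; origin at the centre of its underside
Mind the look-alikes: they are no part of the job. Leave any pink look-alike of the spacer2 alone. Leave any yellow look-alike of the spacer1 alone.

How it is judged (in metres and radians):
On the way, in this order (a step that is already met when the one before it is completed fails the run):
1. the screw is backed right off (clockwise, to within 0.4 rad of its stop) and the rail is open (value of joint screw above 3.6 rad), for 0.2 s.
2. with the rail open, every spacer stands upright wholly between the rails (x of spacer1 in the frame of fixture between 0.023 and 0.21 m and y of spacer1 in the frame of fixture between -0.015 and 0.006 m and angle between each of spacer1, spacer2, spacer3, spacer4's own z axis and vertical below 0.12 rad and x of spacer2 in the frame of fixture between 0.023 and 0.21 m and y of spacer2 in the frame of fixture between -0.015 and 0.006 m and x of spacer3 in the frame of fixture between 0.023 and 0.21 m and y of spacer3 in the frame of fixture between -0.015 and 0.006 m and x of spacer4 in the frame of fixture between 0.023 and 0.21 m and y of spacer4 in the frame of fixture between -0.015 and 0.006 m and value of joint screw above 2 rad), for 0.2 s.
At the end, for the whole second after the job is handed in: every spacer stands upright (within 0.12 rad) and at rest between the rails, wholly past the mouth (its centre 23 mm or more inside), and the screw is tightened again so that the rail has closed on them (screw below 0.9 rad) (x of spacer1 in the frame of fixture between 0.023 and 0.21 m and y of spacer1 in the frame of fixture between -0.015 and 0.006 m and angle between each of spacer1, spacer2, spacer3, spacer4's own z axis and vertical below 0.12 rad and x of spacer2 in the frame of fixture between 0.023 and 0.21 m and y of spacer2 in the frame of fixture between -0.015 and 0.006 m and x of spacer3 in the frame of fixture between 0.023 and 0.21 m and y of spacer3 in the frame of fixture between -0.015 and 0.006 m and x of spacer4 in the frame of fixture between 0.023 and 0.21 m and y of spacer4 in the frame of fixture between -0.015 and 0.006 m and value of joint screw below 0.9 rad and linear speed of each of spacer1, spacer2, spacer3, spacer4 below 0.02 m/s); the robot touches nothing.
It fails at once if a spacer is lifted more than 35 mm off the plate (height (world z) of any of spacer1, spacer2, spacer3, spacer4 above 0.055 m).
It fails at once if a bystander (round chuck disc, dish of bolts, small steel block, machinist's square, oil bottle, screwdriver, short steel disc) is shoved more than 40 mm (distance of any of chuck, dish, gauge_block, square, oil, driver, setting_ring from where it was at the start of the episode above 0.04 m).
Of spacer1, spacer2, spacer3, spacer4 only 2 to 4 are there at a start; the rules pass over those that are not, and their reading is None.
At some moment in a run one of spacer1, spacer2, spacer3, spacer4 may be knocked a few centimetres aside while the robot is not near it.
Once in a run the grip may slacken for a moment while it holds something.
It also fails if it takes over 210 s, if anything falls off the work surface, if the arm or the gripper's body presses on something with over 40 N, if the wrist force passes 120 N, or if a joint passes its speed limit or range.

### The arm

A 6-joint arm with a two-finger parallel gripper is mounted at the origin on the work surface. World frame = base frame: x ahead of the robot, y to its left, z up, the work surface at z = 0. Lengths are in mm, angles in rad, forces in N, time in s.
With the tool pointing down it reaches from about 375 to 750 mm from the base axis. Payload 9 kg.
Tool frame: the origin (TCP) lies at the very end of the fingers, on their centre line; the grasp point (between the pads) lies 19 mm behind it; z points along the fingers, y is the direction in which the jaws open and shut (so a half turn about z gives the same grasp; the last joint's range is limited). The gripper opens to 85 mm and grips with 20 to 120 N. Pads are 22 mm wide; open, the fingers measure 114 mm over their backs; the gripper's body (76 mm by 85 mm) begins 54 mm behind the grasp point. The pads swing forward as they close: fully open they stand 13 mm farther back than shut.
Start: joints at [-1.326, 0.104, 0.097, 1.564, 0, 1.353], TCP at [267.887, -536.911, 231.331] pointing down, gripper open.
Joint ranges: [-2.99, 2.99], [-0.84, 1.86], [-1.1, 1.16], [-1.84, 2.11], [-1.51, 1.56], [-3.14, 3.14]. Speed limits (rad/s): [2.22, 2.22, 2.57, 3.14, 3.14, 3.14].

### API

Orientations are given as a unit quaternion [w, x, y, z].
In Python, from rig import monitor, capture, get_calibration, robot gives the robot as it stands.
- The arm moves only by the tool send_rows, never from a script. Its argument "motion" is a list of rows, each a list of 2 entries, a list of its own where there are three numbers: the shift along the tool's x, y, z in units of 0.75 m (1.0 is 0.75 m), then the turn, a rotation vector about the tool's x, y, z in units of 180 degrees (1.0 is 180 degrees). A call has 1 to 10 rows; each row shifts and turns the commanded pose from where the row before left it, along the tool's axes as they then stand; what a row does not reach is not made up. A row lasts 1/8 s, in which the tool goes at most 62.5 mm and 10.7 degrees, less where a joint would pass 70% of its speed; a pose out of reach is approached as far as the arm can. A call with a number of a shift or a turn outside -1 to 1 is refused whole. A call with a gripper value outside its range is refused whole. "jaw" is the closure, from -1 (fully open) to 1 (shut), set as the call begins (left out, the last holds). The fingers move at their own pace and stop on an object; "newtons" is the grip in N (left out, the last holds). Time passes only in rows, so rows that do not move let the fingers close. It gives the time, the measured TCP pose, the force and the opening at its end, in the units of the state.
- monitor.read_state(): the state, without advancing time (a new reading comes with each control period).
- capture(name): name is "scene" or "top" or "wrist"; returns the picture (384x512x3 uint8, red, green, blue); there is no depth.
- get_calibration(name): a dict with "fx", "fy", "cx", "cy" (pixels), "R" (3x3) and "t" (3): a world point X has camera coordinates R X + t. Camera axes: x right, y down, z forward; pixel columns grow to the right and rows downward; lengths in mm; the calibration is good to about 2 mm. A picture is of the moment at which its call begins: read the wrist's pose just before it. get_calibration takes no time and is no camera call; for the wrist camera it gives the pose at the moment of the call.
- robot.close_job(): hands the job in, once; it reports no verdict.
The state is a dict: "time_s": time; "q": joint angles; "joint_velocities": joint speeds; "joint_torque": joint torques, N m; "position": TCP position; "orientation": TCP orientation; "wrist_force": force on the tool from outside, world axes, zero at the start; "wrist_torque": the same for the moment, N m; "gripper_width": finger opening in mm.
Only numpy, scipy, OpenCV 4.12 (cv2) and the standard library are available. Lean on these libraries where they do the work, as an engineer would, in place of code of your own. Each camera call takes 0.05 s, during which the arm holds its last target.

## Working session

There is one attempt and no reset: what is moved stays moved. The work goes in short steps, Python scripts to look and compute and a tool call to move; the robot and the scene stay as the last step left them, time stands still between calls to the robot, and variables do not carry over. Pictures are saved under pics/ and viewed, and the job is handed in when it is done.

Besides the shell and the picture viewer there is one more tool, called in YAML: its name, and indented under it one key for each argument. send_rows: Moves the arm, as the interface text tells. Shifts and turns lie within -1 to 1; 1 stands for 0.75 m of shift or 180 degrees of turn. Its arguments: {"type":"object","properties":{"motion":{"type":"array","items":{"type":"array"}},"jaw":{"type":"number"},"newtons":{"type":"number"}},"required":["motion"]}

```bash
ls -la; mkdir -p pics
python3 - <<'E'
from rig import monitor, capture, get_calibration
import cv2
print(monitor.read_state())
for n in ("scene","top","wrist"):
    c=get_calibration(n); print(n,c)
    cv2.imwrite(f"pics/{n}0.png",cv2.cvtColor(capture(n),cv2.COLOR_RGB2BGR))
E
```

```text
total 12
drwxr-xr-x  3 agent agent 4096 Dec  7 14:08 .
drwxr-xr-x 23 root  root  4096 Dec  7 14:08 ..
drwxr-xr-x  2 agent agent 4096 Dec  7 14:08 pics
{'time_s': 0.0, 'q': array([-1.32569403e+00,  1.04701054e-01,  9.64821604e-02,  1.56388565e+00,
        4.16739962e-07,  1.35310389e+00]), 'joint_velocities': array([ 0.00022389, -0.00038198, -0.00021674,  0.00116579, -0.00141519,
       -0.00014392]), 'joint_torque': array([ 2.90165204e-03, -5.56925225e+01,  5.03649652e+01,  1.66760443e-02,
       -3.91127051e-04, -1.86830434e-06]), 'position': array([ 267.80316823, -536.55919398,  230.52838464]), 'orientation': array([-6.54050258e-04,  9.73346667e-01,  2.29337824e-01, -8.75588446e-06]), 'wrist_force': array([ 0.94972591,  0.74094548, -0.61916663]), 'wrist_torque': array([ 0.01234128, -0.05871129,  0.04367278]), 'gripper_width': 85.10180552664798}
scene {'fx': 458.023503973782, 'fy': 458.023503973782, 'cx': 262.56067816946256, 'cy': 193.9234772818129, 'R': array([[ 0.16655566,  0.98591622,  0.01511352],
       [ 0.75686223, -0.1180062 , -0.64283288],
       [-0.63199587,  0.11850631, -0.76585734]]), 't': array([-193.49320387, -319.35343532, 1670.03418164])}
top {'fx': 498.7063038251181, 'fy': 498.7063038251181, 'cx': 259.0991050725199, 'cy': 197.12656476293643, 'R': array([[ 0.0105251 , -0.99993951,  0.00319436],
       [-0.98562405, -0.01091303, -0.1686005 ],
       [ 0.16862516, -0.0013739 , -0.98567929]]), 't': array([  94.85864216,  524.76100905, 1668.54467077])}
wrist {'fx': 268.25760459264427, 'fy': 268.25760459264427, 'cx': 257.45892682303815, 'cy': 186.35845339101562, 'R': array([[ 4.46293314e-01, -8.94886541e-01, -5.96517482e-04],
       [-8.53480152e-01, -4.25843558e-01,  3.00381249e-01],
       [-2.69061160e-01, -1.33549027e-01, -9.53819034e-01]]), 't': array([-599.89890459,  -38.48464414,  379.77052827])}
```

View pics/scene0.png

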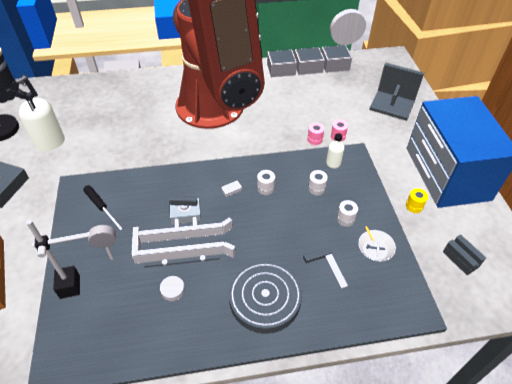

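View pics/top0.png

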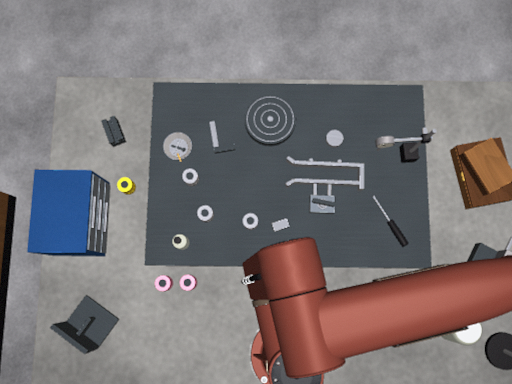

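View pics/wrist0.png

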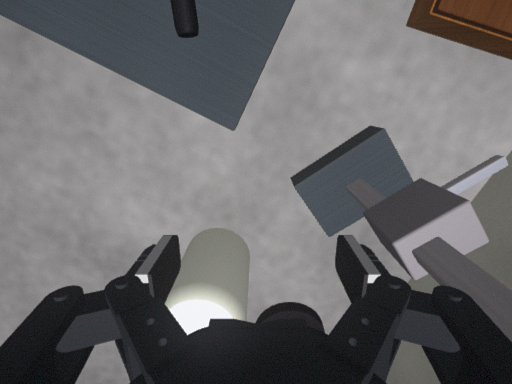

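The top view shows three spacers at about (190,176), (205,213) and (250,221), with the fixture's mouth at (290,172) opening to the left (+y). The pink and yellow look-alikes are off the plate. I'll zoom in next.

```bash
cat > h.py <<'E'
import numpy as np, cv2
from rig import monitor, capture, get_calibration
def ray(n,px,z,c=None):
    c=c or get_calibration(n); R=np.array(c['R']);t=np.array(c['t'])
    d=R.T@np.array([(px[0]-c['cx'])/c['fx'],(px[1]-c['cy'])/c['fy'],1.]); o=-R.T@t
    s=(z-o[2])/d[2]; return o+s*d
def proj(n,X,c=None):
    c=c or get_calibration(n); p=np.array(c['R'])@np.array(X,float)+np.array(c['t'])
    return np.array([c['fx']*p[0]/p[2]+c['cx'],c['fy']*p[1]/p[2]+c['cy']])
def snap(n,name,crop=None,k=1):
    im=cv2.cvtColor(capture(n),cv2.COLOR_RGB2BGR); cv2.imwrite(f'pics/{name}_full.png',im)
    if crop:
        x0,y0,x1,y1=crop; im=cv2.resize(im[y0:y1,x0:x1],None,fx=k,fy=k,interpolation=cv2.INTER_CUBIC)
        cv2.imwrite(f'pics/{name}.png',im)
    return im
E
python3 - <<'E'
import cv2
a=cv2.imread('pics/top0.png')[140:250,150:390]; cv2.imwrite('pics/topz.png',cv2.resize(a,None,fx=3.3,fy=3.3,interpolation=cv2.INTER_CUBIC))
a=cv2.imread('pics/scene0.png')[160:280,110:370]; cv2.imwrite('pics/scenez.png',cv2.resize(a,None,fx=3,fy=3,interpolation=cv2.INTER_CUBIC))
E
```

```text
(no output)
```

View pics/topz.png

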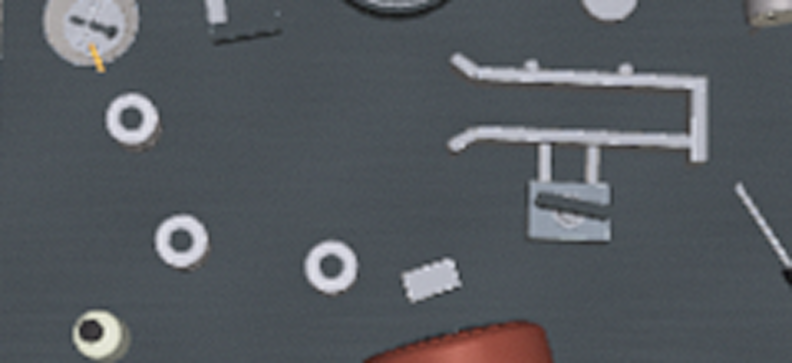

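View pics/scenez.png

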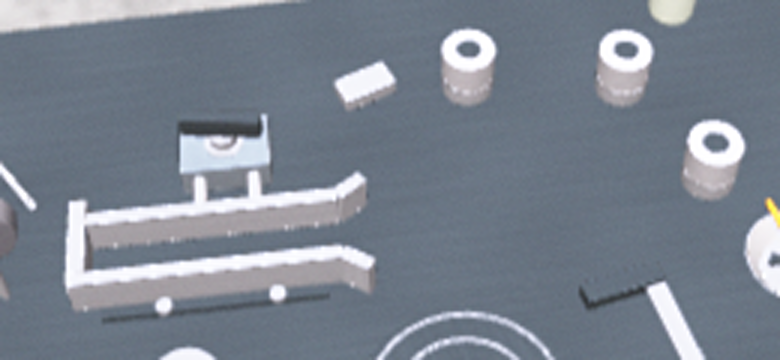

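Run:
```python
from h import *
im=cv2.imread('pics/top0.png'); g=im.min(axis=2)
m=(g>135).astype('uint8')*255; m[:, :150]=0; m[:, 425:]=0; m[:85]=0; m[265:]=0
cs,_=cv2.findContours(m,cv2.RETR_EXTERNAL,cv2.CHAIN_APPROX_NONE)
for c in cs:
    a=cv2.contourArea(c)
    if a<25: continue
    (x,y),(w,h),an=cv2.minAreaRect(c); (ex,ey),r=cv2.minEnclosingCircle(c)
    print(round(a),np.round([x,y,w,h,an,ex,ey,r],1),'z76',ray('top',(ex,ey),76).round(1),'z62',ray('top',(ex,ey),62).round(1))
# edge scans across fixed rail and moving rail
G=im.astype(float).mean(2)
for x in range(296,362,8):
    col=G[150:195,x]; print(x,[int(v) for v in col])
for y in range(166,188,3): print(y,[int(v) for v in G[y,350:372]])
```

```text
91 [178.8 240.8  13.4  14.1  45.  179.  240.8   7.2] z76 [368.2 364.8  76. ] z62 [369.3 367.1  62. ]
124 [280.1 224.3   8.9  16.4  71.6 280.  224.    8.6] z76 [428.   29.8  76. ] z62 [429.6  29.2  62. ]
172 [250.  220.5  15.   14.   90.  250.  220.5   7.8] z76 [438.7 130.1  76. ] z62 [440.4 130.4  62. ]
174 [204.5 212.5  15.   15.   90.  204.5 212.5   7.9] z76 [464. 283.  76.] z62 [465.9 284.5  62. ]
134 [321.9 209.   24.5   8.2  14.  322.5 206.5  12.3] z76 [ 488.7 -112.9   76. ] z62 [ 490.8 -114.7   62. ]
165 [189.5 175.5  14.1  14.1  45.  189.5 175.5   7.6] z76 [590.2 337.6  76. ] z62 [593.2 339.5  62. ]
598 [324.4 179.9  78.2  42.1   4.4 325.  172.5  41. ] z76 [ 605.7 -122.6   76. ] z62 [ 608.9 -124.5   62. ]
122 [400.7 138.    7.7  40.3  83.1 400.9 140.   20.2] z76 [ 723.1 -385.4   76. ] z62 [ 727.3 -389.5   62. ]
550 [177.  146.   26.   28.   90.  177.2 145.7  14.3] z76 [694.1 383.1  76. ] z62 [697.9 385.5  62. ]
190 [335.  137.5  15.   16.   90.  334.6 137.5   8.4] z76 [ 729.4 -157.2   76. ] z62 [ 733.6 -159.4   62. ]
104 [213.6 133.6  25.5   5.2  81.3 214.5 133.5  12.7] z76 [7
[... 1937 characters left out ...]
3, 82, 82, 80, 80, 80, 78, 66, 114, 172, 189, 189, 171, 113, 77, 81, 80, 80, 81, 80, 81]
172 [83, 82, 83, 82, 83, 84, 83, 76, 68, 115, 173, 189, 191, 170, 112, 77, 83, 80, 79, 82, 81, 82]
175 [84, 83, 84, 81, 82, 83, 82, 78, 68, 128, 189, 189, 191, 173, 113, 79, 80, 81, 80, 79, 80, 81]
178 [81, 80, 81, 83, 80, 81, 80, 77, 65, 149, 210, 185, 188, 171, 114, 77, 82, 80, 79, 78, 80, 80]
181 [199, 196, 173, 173, 172, 172, 180, 177, 152, 184, 206, 186, 190, 173, 113, 75, 78, 81, 79, 81, 79, 79]
184 [104, 113, 126, 143, 149, 148, 139, 141, 140, 178, 206, 186, 190, 172, 112, 75, 80, 80, 79, 80, 79, 81]
187 [82, 79, 82, 79, 79, 80, 82, 76, 65, 153, 213, 191, 192, 173, 114, 76, 79, 79, 79, 78, 79, 80]
```

```bash
cat >> h.py <<'E'
from scipy.spatial.transform import Rotation as Ro
def pose():
    s=monitor.read_state(); q=s['orientation']; R=Ro.from_quat([q[1],q[2],q[3],q[0]]).as_matrix()
    return np.array(s['position']),R,s
def goto(x,y,z,heading,tilt0=True):
    """print the shift in tool units and turn needed (shift in the present tool axes; turn about tool z)"""
    p,R,s=pose(); d=R.T@(np.array([x,y,z])-p)
    hd=np.degrees(np.arctan2(R[1,0],R[0,0])); a=(hd-heading+180)%360-180
    print('hd %.2f'%hd,'q6 %.2f'%np.degrees(s['q'][5]),'shift units',(d/750).round(4),'mm',d.round(1),'turn deg %.2f units %.4f'%(a,a/180),'rows>=',max(np.linalg.norm(d)/62.5,abs(a)/10.7).round(1), 'F',np.round(s['wrist_force'],1),'w %.1f t %.1f'%(s['gripper_width'],s['time_s']))
E
python3 - <<'E'
from h import *
p,R,s=pose(); c=get_calibration('wrist'); C=-np.array(c['R']).T@c['t']
print('cam in tool',(R.T@(C-p)).round(1),'cam axes in tool\n',(R.T@np.array(c['R']).T).round(3))
b=ray('top',(323.8,202),88+8); print('tbar',b, ray('top',(312.7,199.7),96),ray('top',(334.8,204.2),96))
for x,r in((304,160.2),(320,161),(336,162),(352,162.5)): print('fix outer',ray('top',(x,r),62).round(1))
for x,r in((304,178.3),(320,179.1),(336,179.7),(352,180.4)): print('mov inner',ray('top',(x,r),62).round(1))
for u in (359,360.5,364): print('end',ray('top',(u,172),62).round(1))
goto(480,-115,250,259)
E
```

```text
cam in tool [  77.2    0.3 -142.8] cam axes in tool
 [[-0.    -0.954 -0.301]
 [ 1.    -0.     0.001]
 [-0.001 -0.301  0.954]]
tbar [ 500.81992999 -114.74368024   96.        ] [508.16609967 -77.87699392  96.        ] [ 493.81701957 -151.23022143   96.        ]
fix outer [651.4 -52.7  62. ]
fix outer [ 649.2 -107.8   62. ]
fix outer [ 646.3 -162.9   62. ]
fix outer [ 645.1 -217.9   62. ]
mov inner [587.8 -52.4  62. ]
mov inner [ 585.6 -107.2   62. ]
mov inner [ 584.1 -161.9   62. ]
mov inner [ 582.3 -216.6   62. ]
end [ 611.9 -241.3   62. ]
end [ 612.  -246.4   62. ]
end [ 612.1 -258.4   62. ]
hd 26.51 q6 77.53 shift units [ 0.5041 -0.3768 -0.0252] mm [ 378.1 -282.6  -18.9] turn deg 127.51 units 0.7084 rows>= 11.9 F [-0.   0.3 -0.2] w 85.7 t 0.1
```

send_rows:
  motion:
    - [[0.0596, -0.0324, -0.0093], [0, 0, 0]]
    - [[0.0596, -0.0324, -0.0093], [0, 0, 0]]
    - [[0.0596, -0.0324, -0.0093], [0, 0, 0]]
    - [[0.0596, -0.0324, -0.0093], [0, 0, 0]]
    - [[0.0596, -0.0324, -0.0093], [0, 0, 0]]
    - [[0.0596, -0.0324, -0.0093], [0, 0, 0]]
    - [[0.0596, -0.0324, -0.0093], [0, 0, 0]]
    - [[0.0596, -0.0324, -0.0093], [0, 0, 0]]
    - [[0.0596, -0.0324, -0.0093], [0, 0, 0]]
    - [[0.0596, -0.0324, -0.0093], [0, 0, 0]]
  jaw: -1

```text
time_s: 1.4
position: [560.1, -118.3, 301.1]
orientation: [0.0, 0.973, 0.229, -0.0]
wrist_force: [0.1, -0.8, 1.1]
gripper_width: 85.4
```

send_rows:
  motion:
    - [[0, 0, 0], [0, 0, -0.055]]
    - [[0, 0, 0], [0, 0, -0.055]]
    - [[0, 0, 0], [0, 0, -0.055]]
    - [[0, 0, 0], [0, 0, -0.055]]
    - [[0, 0, 0], [0, 0, -0.055]]
    - [[0, 0, 0], [0, 0, -0.055]]
    - [[0, 0, 0], [0, 0, -0.055]]
    - [[0, 0, 0], [0, 0, -0.055]]
    - [[0, 0, 0], [0, 0, -0.055]]
    - [[0, 0, 0], [0, 0, -0.055]]

```text
time_s: 2.65
position: [559.3, -119.9, 300.7]
orientation: [-0.0, 0.455, 0.89, -0.0]
wrist_force: [0.8, 0.4, 0.1]
gripper_width: 85.2
```

send_rows:
  motion:
    - [[0, 0, 0], [0, 0, -0.055]]
    - [[0, 0, 0], [0, 0, -0.055]]
    - [[0, 0, 0], [0, 0, -0.055]]
    - [[0, 0, 0], [0, 0, -0.055]]
    - [[0, 0, 0], [0, 0, -0.055]]
    - [[0, 0, 0], [0, 0, -0.012]]
    - [[0, 0, 0], [0, 0, 0]]

```text
time_s: 3.52
position: [559.3, -119.9, 300.8]
orientation: [-0.0, 0.025, 1.0, 0.0]
wrist_force: [-0.0, -0.7, -0.2]
gripper_width: 85.3
```

Run:
```python
from h import *
p,R,s=pose(); print(p.round(1)); goto(500,-115,120,259)
c=get_calibration('wrist'); np.save('c1.npy',c,allow_pickle=True); snap('wrist','w1')
print(c['R'],c['t'])
```

```text
[ 559.3 -119.9  300.8]
hd 177.15 q6 -22.34 shift units [0.0792 0.0025 0.2411] mm [ 59.4   1.9 180.8] turn deg -81.85 units -0.4547 rows>= 7.6 F [-0.  -0.7 -0.2] w 85.3 t 3.5
[[ 4.98639339e-02  9.98755784e-01 -6.87550724e-04]
 [ 9.52933991e-01 -4.73700861e-02  2.99454310e-01]
 [ 2.99049155e-01 -1.55871604e-02 -9.54110394e-01]] [  92.14063095 -598.88643734  276.9339508 ]
```

View pics/w1_full.png

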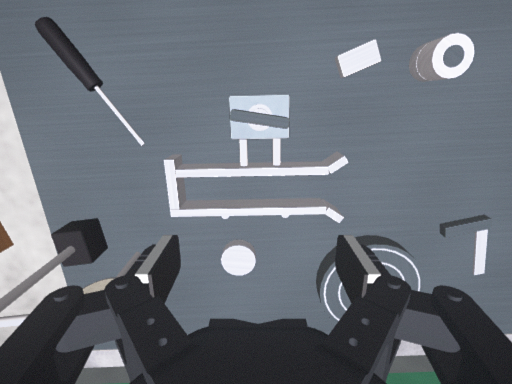

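Run:
```python
import cv2
a=cv2.imread('pics/w1_full.png')[85:225,155:355]; cv2.imwrite('pics/w1z.png',cv2.resize(a,None,fx=4,fy=4,interpolation=cv2.INTER_CUBIC))
```

```text
(no output)
```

View pics/w1z.png

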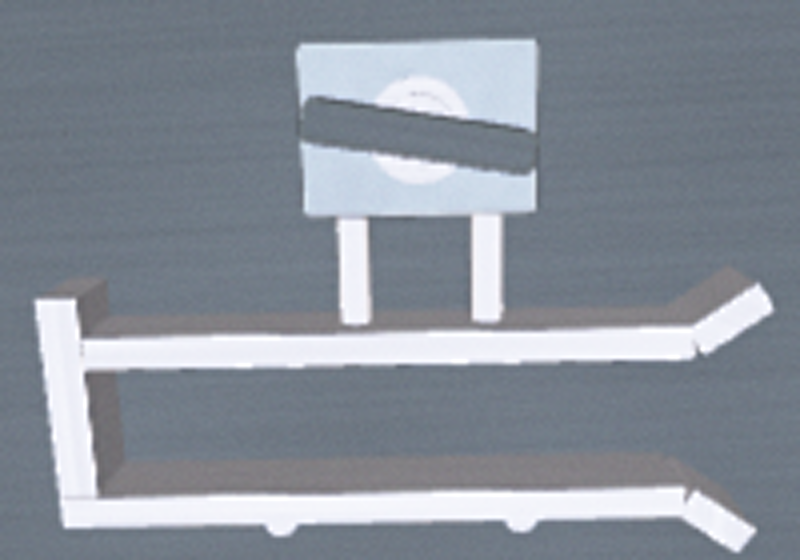

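Run:
```python
from h import *
c=np.load('c1.npy',allow_pickle=True).item()
P=lambda u,v,z: ray('wrist',(155+u/4,85+v/4),z,c)
a,b=P(98,497,62),P(687,488,62); e=P(80,300,62); m1,m2=P(85,370,62),P(693,358,62)
print('fixed inner end,mouth',a,b,np.linalg.norm(a-b),'hd',np.degrees(np.arctan2(*(a-b)[1::-1])))
print('end other',e); print('mov',m1,m2,np.linalg.norm(m1-m2),np.degrees(np.arctan2(*(m1-m2)[1::-1])))
h=[P(*q,56) for q in((298,45),(537,40),(536,212),(303,215))]; print('hous',np.mean(h,0),[np.linalg.norm(h[i]-h[i-1]).round(1) for i in range(4)])
t=[P(*q,96.3) for q in((303,97),(537,130),(535,175),(300,141))]; print('bar',np.mean(t,0),[np.linalg.norm(t[i]-t[i-1]).round(1) for i in range(4)],np.degrees(np.arctan2(*(t[1]-t[0])[1::-1])),np.degrees(np.arctan2(*(t[2]-t[3])[1::-1])))
for nm,hd in(('a',-92.3),):
    xd=np.array([np.cos(np.radians(hd)),np.sin(np.radians(hd)),0]); yd=np.array([-xd[1],xd[0],0])
    O1=(a-26*yd-225*xd); O2=b-26*yd; O3=np.mean(h,0)-100*xd+108*yd; O4=np.mean(t,0)-100*xd+108*yd
    print(O1,O2,O3,O4); O=(O1+O2+O3)/3
    print('mov y',[((q-O)@yd).round(1) for q in(m1,m2)])
```

```text
fixed inner end,mouth [ 633.69180724 -243.46385926   62.        ] [641.16647742 -18.23927941  62.        ] 225.34857901265653 hd -91.90081351298764
end other [ 557.06121898 -239.47029243   62.        ]
mov [ 583.2636585  -241.35175293   62.        ] [589.81822389 -17.44190224  62.        ] 224.00576680113576 -91.6767539053567
hous [ 503.90056277 -114.35212564   56.        ] [np.float64(57.8), np.float64(81.8), np.float64(58.4), np.float64(83.5)]
bar [ 503.59235462 -114.36211529   96.3       ] [np.float64(13.4), np.float64(73.8), np.float64(13.9), np.float64(75.1)] 79.39137834312409 79.0986092062962
[616.74240628 -17.60169375  62.        ] [615.18742315 -17.1958528   62.        ] [615.82673669 -18.76691972  56.        ] [615.51852854 -18.77690938  96.3       ]
mov y [np.float64(-23.7), np.float64(-26.1)]
```

send_rows:
  motion:
    - [[0.0237, 0.001, 0.02], [0, 0, 0]]
    - [[0.0237, 0.001, 0.02], [0, 0, 0]]
    - [[0.0237, 0.001, 0.02], [0, 0, -0.057]]
    - [[0, 0, 0], [0, 0, -0.057]]
    - [[0, 0, 0], [0, 0, -0.057]]
    - [[0, 0, 0], [0, 0, -0.057]]
    - [[0, 0, 0], [0, 0, -0.057]]
    - [[0, 0, 0], [0, 0, -0.057]]
    - [[0, 0, 0], [0, 0, -0.057]]
    - [[0, 0, 0], [0, 0, -0.057]]

```text
time_s: 4.82
position: [506.2, -115.0, 256.0]
orientation: [-0.0, -0.64, 0.769, 0.0]
wrist_force: [-0.7, -0.4, 0.5]
gripper_width: 85.3
```

send_rows:
  motion:
    - [[0, 0, 0.06], [0, 0, 0]]
    - [[0, 0, 0.06], [0, 0, 0]]
    - [[0, 0, 0], [0, 0, 0]]

```text
time_s: 5.2
position: [504.1, -114.0, 162.8]
orientation: [-0.001, -0.637, 0.77, 0.003]
wrist_force: [0.1, -0.5, -0.0]
gripper_width: 85.3
```

Run:
```python
from h import *
p,R,s=pose(); print(p.round(1),R.round(3)); goto(503.6,-114.4,66,259.2)
c=get_calibration('wrist'); snap('wrist','w2')
print(proj('wrist',(503.6,-114.4,96)),proj('top',(503.6,-114.4,96)))
```

```text
[ 504.1 -114.   162.8] [[-0.187 -0.982 -0.006]
 [-0.982  0.187  0.003]
 [-0.002  0.006 -1.   ]]
hd -100.79 q6 -106.47 shift units [ 0.0009 -0.0002  0.1291] mm [ 0.7 -0.2 96.8] turn deg 0.01 units 0.0001 rows>= 1.5 F [ 0.1 -0.5 -0. ] w 85.3 t 5.2
[260.09195929 197.50565772] [323.68722501 201.17380173]
```

View pics/w2_full.png

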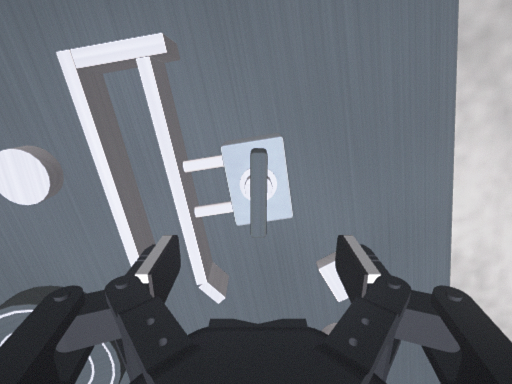

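The bar stands vertical in the picture, centred at (259,192) where I predicted (260,197), so it's aligned. I'll descend and grip it.

send_rows:
  motion:
    - [[0.0005, 0, 0.043], [0, 0, 0]]
    - [[0.0004, 0, 0.043], [0, 0, 0]]
    - [[0, 0, 0.043], [0, 0, 0]]
    - [[0, 0, 0], [0, 0, 0]]

```text
time_s: 5.75
position: [505.8, -115.6, 69.6]
orientation: [-0.0, -0.638, 0.77, 0.001]
wrist_force: [-0.9, -0.1, 0.4]
gripper_width: 85.2
```

send_rows:
  motion:
    - [[0, 0, 0], [0, 0, 0]]
    - [[0, 0, 0], [0, 0, 0]]
    - [[0, 0, 0], [0, 0, 0]]
    - [[0, 0, 0], [0, 0, 0]]
    - [[0, 0, 0], [0, 0, 0]]
    - [[0, 0, 0], [0, 0, 0]]
  jaw: 1
  newtons: 60

```text
time_s: 6.5
position: [503.5, -115.4, 70.4]
orientation: [-0.002, -0.638, 0.77, 0.002]
wrist_force: [-20.7, 3.6, 21.3]
gripper_width: 13.3
```

send_rows:
  motion:
    - [[0, 0.003, -0.002], [0, 0, 0]]
    - [[0, 0, 0], [0, 0, 0]]

```text
time_s: 6.75
position: [503.2, -115.3, 70.7]
orientation: [-0.001, -0.638, 0.77, 0.0]
wrist_force: [-6.4, -1.1, 2.2]
gripper_width: 12.6
```

send_rows:
  motion:
    - [[0, 0, -0.0003], [0, 0, 0.05]]
    - [[0, 0, -0.0003], [0, 0, 0.05]]
    - [[0, 0, -0.0003], [0, 0, 0.05]]
    - [[0, 0, -0.0003], [0, 0, 0.05]]
    - [[0, 0, -0.0003], [0, 0, 0.05]]
    - [[0, 0, -0.0003], [0, 0, 0.05]]

```text
time_s: 7.5
position: [502.7, -115.1, 72.1]
orientation: [-0.001, -0.216, 0.976, 0.0]
wrist_force: [-9.1, 0.7, 5.1]
gripper_width: 13.0
```

Run:
```python
from h import *
p,R,s=pose(); print(p.round(1),s['wrist_torque']); goto(503.6,-114.4,66,259.2)
```

```text
[ 502.7 -115.1   72.1] [0.05597543 1.89047998 0.19922063]
hd -155.03 q6 -52.38 shift units [-0.0015  0.0003  0.0081] mm [-1.1  0.2  6.1] turn deg -54.23 units -0.3013 rows>= 5.1 F [-9.1  0.7  5.1] w 13.0 t 7.5
```

send_rows:
  motion:
    - [[0, 0, -0.0003], [0, 0, 0.05]]
    - [[0, 0, -0.0003], [0, 0, 0.05]]
    - [[0, 0, -0.0003], [0, 0, 0.05]]
    - [[0, 0, -0.0003], [0, 0, 0.05]]
    - [[0, 0, -0.0003], [0, 0, 0.05]]
    - [[0, 0, -0.0003], [0, 0, 0.05]]
    - [[0, 0, -0.0003], [0, 0, 0.05]]
    - [[0, 0, -0.0003], [0, 0, 0.05]]
    - [[0, 0, -0.0003], [0, 0, 0.05]]
    - [[0, 0, -0.0003], [0, 0, 0.05]]

```text
time_s: 8.75
position: [502.7, -114.3, 74.4]
orientation: [-0.002, 0.537, 0.843, 0.0]
wrist_force: [-8.5, 5.7, 6.3]
gripper_width: 12.7
```

send_rows:
  motion:
    - [[0, 0, -0.0003], [0, 0, 0.05]]
    - [[0, 0, -0.0003], [0, 0, 0.05]]
    - [[0, 0, -0.0003], [0, 0, 0.05]]
    - [[0, 0, -0.0003], [0, 0, 0.05]]
    - [[0, 0, -0.0003], [0, 0, 0.05]]
    - [[0, 0, -0.0003], [0, 0, 0.05]]
    - [[0, 0, -0.0003], [0, 0, 0.05]]
    - [[0, 0, -0.0003], [0, 0, 0.05]]

```text
time_s: 9.75
position: [503.4, -114.3, 76.3]
orientation: [-0.001, 0.93, 0.367, -0.0]
wrist_force: [-5.6, 5.4, 4.7]
gripper_width: 13.3
```

Run:
```python
from h import *
p,R,s=pose(); print(p.round(1),s['wrist_torque']); goto(503.6,-114.4,66,259.2)
```

```text
[ 503.4 -114.3   76.3] [1.07444695 1.21741604 0.16884948]
hd 43.02 q6 109.62 shift units [0.     0.0003 0.0138] mm [ 0.   0.3 10.3] turn deg 143.82 units 0.7990 rows>= 13.4 F [-5.6  5.4  4.7] w 13.3 t 9.8
```

send_rows:
  motion:
    - [[0, 0, 0], [0, 0, 0.012]]
    - [[0, 0, 0], [0, 0, 0.012]]
    - [[0, 0, 0], [0, 0, 0]]

```text
time_s: 10.12
position: [503.4, -114.3, 76.4]
orientation: [-0.001, 0.943, 0.333, -0.0]
wrist_force: [-5.9, 5.3, 6.1]
gripper_width: 13.1
```

Run:
```python
from h import *
p,R,s=pose(); print(p.round(1),s['wrist_torque']); goto(503.6,-114.4,66,259.2)
```

```text
[ 503.4 -114.3   76.4] [1.12266745 1.21486252 0.08124292]
hd 38.95 q6 113.68 shift units [0.0001 0.0003 0.0139] mm [ 0.1  0.2 10.4] turn deg 139.75 units 0.7764 rows>= 13.1 F [-5.9  5.3  6.1] w 13.1 t 10.1
```

send_rows:
  motion:
    - [[0, 0, 0], [0, 0, 0]]
    - [[0, 0, 0], [0, 0, 0]]
    - [[0, 0, 0], [0, 0, 0]]
    - [[0, 0, 0], [0, 0, 0]]
  jaw: -1

```text
time_s: 10.62
position: [504.0, -115.4, 76.2]
orientation: [0.0, 0.943, 0.333, 0.0]
wrist_force: [-0.7, -0.3, 0.2]
gripper_width: 83.6
```

send_rows:
  motion:
    - [[0, 0, -0.06], [0, 0, 0]]
    - [[0, 0, -0.06], [0, 0, 0]]
    - [[0, 0, -0.06], [0, 0, 0]]
    - [[0, 0, -0.06], [0, 0, 0]]
    - [[0, 0, 0], [0, 0, -0.058]]
    - [[0, 0, 0], [0, 0, -0.058]]
    - [[0, 0, 0], [0, 0, -0.058]]
    - [[0, 0, 0], [0, 0, -0.058]]
    - [[0, 0, 0], [0, 0, -0.058]]
    - [[0, 0, 0], [0, 0, -0.058]]

```text
time_s: 11.88
position: [503.9, -115.3, 256.2]
orientation: [0.0, 0.63, 0.777, -0.0]
wrist_force: [-0.7, 0.3, -0.3]
gripper_width: 85.3
```

send_rows:
  motion:
    - [[0, 0, 0], [0, 0, -0.058]]
    - [[0, 0, 0], [0, 0, -0.058]]
    - [[0, 0, 0], [0, 0, -0.058]]
    - [[0, 0, 0], [0, 0, -0.058]]
    - [[0, 0, 0], [0, 0, -0.058]]
    - [[0, 0, 0], [0, 0, -0.058]]
    - [[0, 0, 0], [0, 0, -0.058]]
    - [[0, 0, 0], [0, 0, -0.015]]
    - [[0, 0, 0], [0, 0, 0]]

```text
time_s: 13.0
position: [503.9, -115.3, 256.2]
orientation: [0.0, 0.023, 1.0, -0.0]
wrist_force: [0.1, 0.8, -0.3]
gripper_width: 85.6
```

Run:
```python
from h import *
p,R,s=pose(); print(p.round(1)); goto(503.4,-114.4,66,259.2)
c=get_calibration('wrist'); np.save('c3.npy',c,allow_pickle=True); snap('wrist','w3'); snap('top','t3',(150,140,390,250),3.3)
```

```text
[ 503.9 -115.3  256.2]
hd 177.32 q6 -24.73 shift units [0.0007 0.0012 0.2536] mm [  0.6   0.9 190.2] turn deg -81.88 units -0.4549 rows>= 7.7 F [ 0.1  0.8 -0.3] w 85.6 t 13.0
```

View pics/w3_full.png

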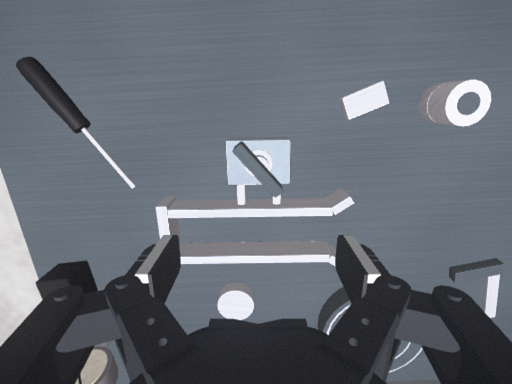

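View pics/t3.png

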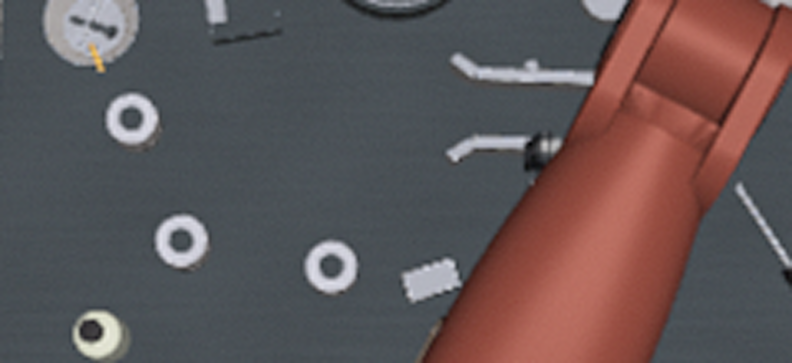

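```bash
cat >> h.py <<'E'
O=np.array([615.5,-18.3]); HD=-92.0
XD=np.array([np.cos(np.radians(HD)),np.sin(np.radians(HD))]); YD=np.array([-XD[1],XD[0]])
def fx2w(a,b): return O+a*XD+b*YD
def w2fx(p): d=np.array(p)[:2]-O; return np.array([d@XD,d@YD])
def spacers(n,im,c=None,z=76,lo=12,hi=40,thr=150):
    """bright ring tops: blobs with a dark hole, nearly round; ray to z=76"""
    g=cv2.min(cv2.min(im[...,0],im[...,1]),im[...,2]); m=(g>thr).astype('uint8')*255
    cs,h=cv2.findContours(m,cv2.RETR_CCOMP,cv2.CHAIN_APPROX_NONE); out=[]
    for i,k in enumerate(cs):
        if h[0][i][3]<0 or len(k)<8: continue   # holes only
        (x,y),(w,hh),a=cv2.fitEllipse(k); o=cs[h[0][i][3]]
        if cv2.contourArea(k)<12 or max(w,hh)/max(1,min(w,hh))>1.6: continue
        print(n,'hole',np.round([x,y,w,hh],1),'area',cv2.contourArea(o),'->',ray(n,(x,y),z,c).round(1), 'fx',w2fx(ray(n,(x,y),z,c)).round(1)); out.append(ray(n,(x,y),z,c))
    return out
E
python3 - <<'E'
from h import *
c=np.load('c3.npy',allow_pickle=True).item()
spacers('wrist',cv2.imread('pics/w3_full.png'),c); spacers('top',cv2.imread('pics/t3_full.png'))
print(ray('top',(270,119),54))
goto(440,128,200,178)
E
```

```text
wrist hole [468.3 103.   20.9  26.5] area 1629.5 -> [440.2 129.9  76. ] fx [-142.  -180.3]
top hole [328.3 332.5   5.7   6.3] area 608.5 -> [  78.2 -127.1   76. ] fx [ 127.4 -533.2]
top hole [187.  282.2   8.4   9.1] area 179.5 -> [233.3 333.7  76. ] fx [-338.4 -394.3]
top hole [427.  278.6   5.    7.1] area 432.5 -> [ 253.2 -453.4   76. ] fx [ 447.5 -346.8]
top hole [250.  220.2   8.4   8.6] area 163.0 -> [439.7 130.2  76. ] fx [-142.2 -180.9]
top hole [204.3 212.6   8.6   8.9] area 164.0 -> [463.7 283.5  76. ] fx [-296.4 -162.2]
top hole [146.2 325.8   3.8   5.3] area 4928.5 -> [ 93.3 460.4  76. ] fx [-460.2 -538.6]
top hole [162.  282.9   8.4   8.8] area 4928.5 -> [230.  415.3  76. ] fx [-419.9 -400.4]
top hole [109.4 269.7   4.7   5.2] area 4928.5 -> [271.1 590.   76. ] fx [-595.9 -365.4]
top hole [ 86.2 265.4   6.2   8.5] area 4928.5 -> [284.2 667.   76. ] fx [-673.3 -355. ]
top hole [115.2 261.    8.7  11.2] area 4928.5 -> [299.7 572.4  76. ] fx [-579.3 -336.3]
top hole [109.5 248.3   4.4   5.3] area 4928.5 -> [341.2 593.8  76. ] fx [-602.1 -295.5]
top hole [110.9 234.4   5.6  
[... 906 characters left out ...]
883.0 -> [ 770.  -513.7   76. ] fx [489.7 171.7]
top hole [230.7  61.6   3.9   4.9] area 2072.0 -> [1003.3  206.2   76. ] fx [-237.9  379.7]
top hole [231.3  56.7   5.    5.5] area 2072.0 -> [1021.5  204.5   76. ] fx [-236.8  398. ]
top hole [238.3  54.2   5.1   6.9] area 2072.0 -> [1031.3  179.7   76. ] fx [-212.4  408.7]
top hole [232.8  52.2   4.    5.6] area 2072.0 -> [1038.6  199.3   76. ] fx [-232.2  415.2]
top hole [234.1  44.6   4.2   6.2] area 2072.0 -> [1067.5  195.2   76. ] fx [-229.1  444.3]
[800.64450063  65.20465892  54.        ]
hd 177.28 q6 -24.69 shift units [0.1005 0.32   0.0749] mm [ 75.4 240.   56.2] turn deg -0.72 units -0.0040 rows>= 4.1 F [ 0.7 -0.8  0. ] w 85.7 t 13.1
```

send_rows:
  motion:
    - [[0.0201, 0.0645, 0.015], [0, 0, -0.004]]
    - [[0.0201, 0.0645, 0.015], [0, 0, 0]]
    - [[0.0201, 0.0645, 0.015], [0, 0, 0]]
    - [[0.0201, 0.0645, 0.015], [0, 0, 0]]
    - [[0.0201, 0.0645, 0.015], [0, 0, 0]]
    - [[0, 0, 0.07], [0, 0, 0]]
    - [[0, 0, 0], [0, 0, 0]]

```text
time_s: 13.98
position: [434.6, 129.6, 144.2]
orientation: [-0.003, 0.017, 1.0, -0.0]
wrist_force: [0.3, -0.4, -0.3]
gripper_width: 85.3
```

```bash
sed -i "s/^        if cv2.contourArea(k)<12/        if not (20<cv2.contourArea(k)<2500) or not (120<cv2.contourArea(o)<9000) or not (1.8<cv2.contourArea(o)\/(cv2.contourArea(k)+1)<8): continue\n        if cv2.contourArea(k)<12/" h.py
python3 - <<'E'
from h import *
p,R,s=pose(); print(p.round(1))
c=get_calibration('wrist'); im=snap('wrist','w4'); spacers('wrist',im,c)
goto(440,130,32,178)
E
```

```text
[434.6 129.6 144.2]
wrist hole [436.4 225.7  25.9  32.4] area 2535.5 -> [464.9 282.9  76. ] fx [-295.7 -161. ]
wrist hole [258.  204.4  29.   30.6] area 2727.0 -> [440.2 129.7  76. ] fx [-141.8 -180.3]
hd 178.05 q6 1.89 shift units [-0.0054  0.0014  0.1532] mm [ -4.    1.  114.9] turn deg 0.05 units 0.0003 rows>= 1.8 F [ 1.2 -0.2  1.1] w 85.4 t 14.0
```

View pics/w4_full.png

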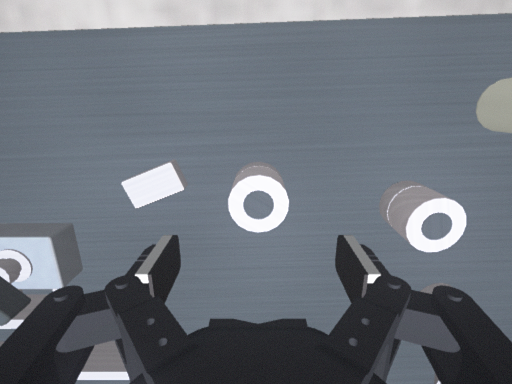

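Spacer A is centred at (258,204), which gives (440,130). Spacer B gives (465,283). I'll descend and grip A.

send_rows:
  motion:
    - [[-0.006, 0, 0.04], [0, 0, 0]]
    - [[0, 0, 0.04], [0, 0, 0]]
    - [[0, 0, 0.04], [0, 0, 0]]
    - [[0, 0, 0.03], [0, 0, 0]]
    - [[0, 0, 0], [0, 0, 0]]

```text
time_s: 14.65
position: [442.3, 128.3, 35.8]
orientation: [-0.0, 0.018, 1.0, -0.0]
wrist_force: [0.3, -0.0, 1.1]
gripper_width: 85.8
```

Run:
```python
from h import *
p,R,s=pose(); print(p.round(1)); print(R.round(3))
goto(440.2,129.8,32,178)
```

```text
[442.3 128.3  35.8]
[[-0.999  0.035 -0.   ]
 [ 0.035  0.999 -0.   ]
 [ 0.    -0.    -1.   ]]
hd 177.98 q6 1.86 shift units [0.0028 0.0019 0.005 ] mm [2.1 1.4 3.8] turn deg -0.02 units -0.0001 rows>= 0.1 F [ 0.3 -0.   1.1] w 85.8 t 14.7
```

send_rows:
  motion:
    - [[0.0028, 0.0019, 0.004], [0, 0, 0]]
    - [[0, 0, 0], [0, 0, 0]]

```text
time_s: 14.9
position: [440.7, 130.4, 33.4]
orientation: [0.001, 0.017, 1.0, -0.0]
wrist_force: [-0.1, -0.3, 0.0]
gripper_width: 85.5
```

send_rows:
  motion:
    - [[0, 0, 0], [0, 0, 0]]
    - [[0, 0, 0], [0, 0, 0]]
    - [[0, 0, 0], [0, 0, 0]]
    - [[0, 0, 0], [0, 0, 0]]
    - [[0, 0, 0], [0, 0, 0]]
  jaw: 1
  newtons: 40

```text
time_s: 15.52
position: [440.1, 130.4, 32.6]
orientation: [0.0, 0.017, 1.0, -0.0]
wrist_force: [-1.8, -0.5, 5.9]
gripper_width: 50.8
```

Run:
```python
from h import *
p,R,s=pose(); print(p.round(1)); 
a=fx2w(-75,-4); goto(*a,p[2],178); goto(*fx2w(172,-4),p[2],178)
snap('wrist','w5')
```

```text
[440.1 130.4  32.6]
hd 178.08 q6 2.04 shift units [-2.352e-01 -9.030e-02  2.000e-04] mm [-176.4  -67.7    0.2] turn deg 0.08 units 0.0004 rows>= 3.0 F [-1.8 -0.5  5.9] w 50.8 t 15.5
hd 178.08 q6 2.04 shift units [-2.347e-01 -4.197e-01  3.000e-04] mm [-1.761e+02 -3.147e+02  2.000e-01] turn deg 0.08 units 0.0004 rows>= 5.8 F [-1.8 -0.5  5.9] w 50.8 t 15.5
```

View pics/w5_full.png

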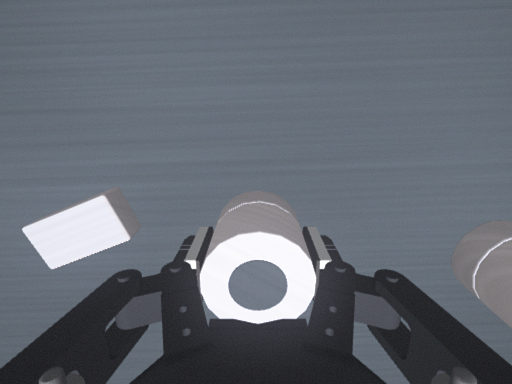

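send_rows:
  motion:
    - [[-0.0236, -0.009, 0], [0, 0, 0]]
    - [[-0.0236, -0.009, 0], [0, 0, 0]]
    - [[-0.0236, -0.009, 0], [0, 0, 0]]
    - [[-0.0236, -0.009, 0], [0, 0, 0]]
    - [[-0.0236, -0.009, 0], [0, 0, 0]]
    - [[-0.0236, -0.009, 0], [0, 0, 0]]
    - [[-0.0236, -0.009, 0], [0, 0, 0]]
    - [[-0.0236, -0.009, 0], [0, 0, 0]]
    - [[-0.0236, -0.009, 0], [0, 0, 0]]
    - [[-0.0236, -0.009, 0], [0, 0, 0]]

```text
time_s: 16.82
position: [614.3, 57.5, 32.6]
orientation: [-0.001, 0.016, 1.0, 0.0]
wrist_force: [-9.7, 3.0, 13.8]
gripper_width: 51.0
```

send_rows:
  motion:
    - [[0, 0, 0], [0, 0, 0]]

```text
time_s: 16.95
position: [616.1, 56.4, 32.6]
orientation: [0.001, 0.017, 1.0, -0.0]
wrist_force: [3.2, -2.5, 4.4]
gripper_width: 51.6
```

Run:
```python
from h import *
p,R,s=pose(); print(p.round(1),w2fx(p)); goto(*fx2w(-10,-4),p[2],178); goto(*fx2w(172,-4),p[2],178)
c=get_calibration('wrist');im=snap('wrist','w6'); spacers('wrist',im,c)
P=lambda a,b:proj('wrist',[*fx2w(a,b),62],c).round(1)
print(P(0,26),P(0,-34.5),P(100,26),P(100,-34.5))
```

```text
[616.1  56.4  32.6] [-74.67372049  -1.96641263]
hd 178.04 q6 -4.89 shift units [ 0.0028 -0.0862  0.    ] mm [  2.1 -64.7   0. ] turn deg 0.04 units 0.0002 rows>= 1.0 F [ 3.2 -2.5  4.4] w 51.6 t 16.9
hd 178.04 q6 -4.89 shift units [ 2.900e-03 -3.289e-01  2.000e-04] mm [ 2.200e+00 -2.467e+02  1.000e-01] turn deg 0.04 units 0.0002 rows>= 3.9 F [ 3.2 -2.5  4.4] w 51.6 t 16.9
wrist hole [257.5 284.6  51.1  59.5] area 8484.0 -> [616.4  56.3  76. ] fx [-74.6  -1.7]
[114.1 311.8] [ 92.6 203.2] [-77.8 311.5] [-128.2  203. ]
```

View pics/w6_full.png

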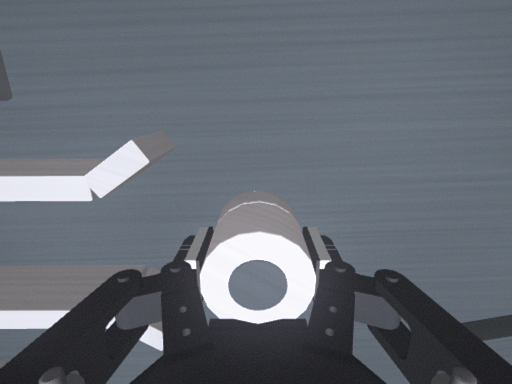

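The rail edges sit at rows 201 and 310 against predictions of 203 and 312, so the fixture frame is good. I'll slide A in.

send_rows:
  motion:
    - [[0.0029, -0.012, 0], [0, 0, 0]]
    - [[0, -0.018, 0], [0, 0, 0]]
    - [[0, -0.018, 0], [0, 0, 0]]
    - [[0, -0.018, 0], [0, 0, 0]]
    - [[0, -0.018, 0], [0, 0, 0]]
    - [[0, -0.018, 0], [0, 0, 0]]
    - [[0, -0.018, 0], [0, 0, 0]]
    - [[0, -0.018, 0], [0, 0, 0]]

```text
time_s: 18.0
position: [608.5, -45.1, 32.6]
orientation: [0.0, 0.016, 1.0, 0.001]
wrist_force: [0.1, 7.4, 7.8]
gripper_width: 51.2
```

Run:
```python
from h import *
p,R,s=pose(); print(p.round(1),w2fx(p)); goto(*fx2w(172,-4),p[2],178)
```

```text
[608.5 -45.1  32.6] [27.05285276 -6.07688597]
hd 178.15 q6 -14.72 shift units [-0.0023 -0.1933 -0.0004] mm [  -1.7 -145.    -0.3] turn deg 0.15 units 0.0008 rows>= 2.3 F [0.1 7.4 7.8] w 51.2 t 18.0
```

send_rows:
  motion:
    - [[-0.0023, -0.018, 0], [0, 0, 0]]
    - [[0, -0.018, 0], [0, 0, 0]]
    - [[0, -0.018, 0], [0, 0, 0]]
    - [[0, -0.018, 0], [0, 0, 0]]
    - [[0, -0.018, 0], [0, 0, 0]]
    - [[0, -0.018, 0], [0, 0, 0]]
    - [[0, -0.018, 0], [0, 0, 0]]

```text
time_s: 18.88
position: [607.1, -139.5, 32.6]
orientation: [0.0, 0.016, 1.0, 0.001]
wrist_force: [1.6, 6.7, 8.5]
gripper_width: 51.3
```

send_rows:
  motion:
    - [[0, -0.018, 0], [0, 0, 0]]
    - [[0, -0.018, 0], [0, 0, 0]]
    - [[0, -0.018, 0], [0, 0, 0]]
    - [[0, 0, 0], [0, 0, 0]]
    - [[0, 0, 0], [0, 0, 0]]

```text
time_s: 19.5
position: [605.7, -181.6, 32.6]
orientation: [0.0, 0.017, 1.0, -0.001]
wrist_force: [-0.6, -3.5, 5.0]
gripper_width: 51.2
```

Run:
```python
from h import *
p,R,s=pose(); print(p.round(1),w2fx(p)); goto(*fx2w(172,-4),p[2],178)
c=get_calibration('wrist');im=snap('wrist','w7'); spacers('wrist',im,c)
```

```text
[ 605.7 -181.6   32.6] [163.54241712  -4.12058644]
hd 178.07 q6 -26.56 shift units [-0.0001 -0.0113  0.    ] mm [-0.1 -8.5  0. ] turn deg 0.07 units 0.0004 rows>= 0.1 F [-0.6 -3.5  5. ] w 51.2 t 19.5
wrist hole [257.4 284.6  51.4  60. ] area 8497.5 -> [ 606.  -181.7   76. ] fx [163.6  -3.8]
```

View pics/w7_full.png

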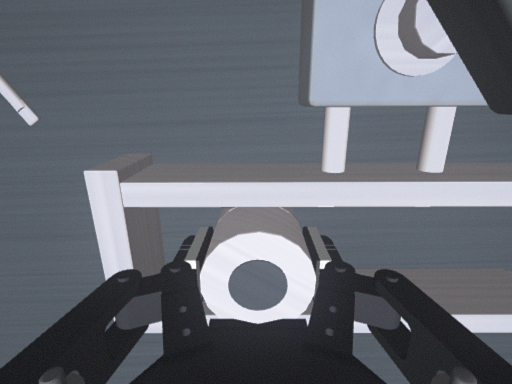

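send_rows:
  motion:
    - [[0, -0.012, 0], [0, 0, 0]]
    - [[0, 0, 0], [0, 0, 0]]

```text
time_s: 19.8
position: [605.4, -189.7, 32.6]
orientation: [0.0, 0.017, 1.0, 0.0]
wrist_force: [0.4, 2.0, 6.7]
gripper_width: 51.5
```

send_rows:
  motion:
    - [[0, 0, 0], [0, 0, 0]]
    - [[0, 0, 0], [0, 0, 0]]
    - [[0, 0, 0], [0, 0, 0]]
  jaw: -0.35

```text
time_s: 20.18
position: [605.2, -190.0, 31.5]
orientation: [-0.0, 0.017, 1.0, 0.0]
wrist_force: [-0.4, 0.8, 0.5]
gripper_width: 57.3
```

send_rows:
  motion:
    - [[0, 0, -0.02], [0, 0, 0]]
    - [[0, 0, -0.04], [0, 0, 0]]
    - [[0, 0, -0.06], [0, 0, 0]]
    - [[0, 0, -0.06], [0, 0, 0]]
    - [[0, 0, 0], [0, 0, 0]]

```text
time_s: 20.8
position: [607.8, -191.4, 172.9]
orientation: [0.004, 0.017, 1.0, -0.002]
wrist_force: [-0.6, -0.9, -1.6]
gripper_width: 57.2
```

Run:
```python
from h import *
p,R,s=pose(); print(p.round(1),w2fx(p))
c=get_calibration('wrist');im=snap('wrist','w8'); spacers('wrist',im,c); im=snap('top','t8'); spacers('top',im)
goto(465,283,150,178)
```

```text
[ 607.8 -191.4  172.9] [173.3115708   -1.63952175]
top hole [224.4 370.1  11.   14.7] area 425.5 -> [-41.  205.2  76. ] fx [-200.4 -663.9]
top hole [204.3 212.6   8.6   8.9] area 164.0 -> [463.7 283.5  76. ] fx [-296.4 -162.2]
top hole [189.3 175.6   8.6   8.9] area 153.0 -> [589.9 338.1  76. ] fx [-355.3  -38. ]
hd 178.08 q6 -27.29 shift units [0.2091 0.6246 0.0232] mm [156.8 468.5  17.4] turn deg 0.08 units 0.0004 rows>= 7.9 F [-0.5  0.5 -0.3] w 57.8 t 20.9
```

View pics/w8_full.png

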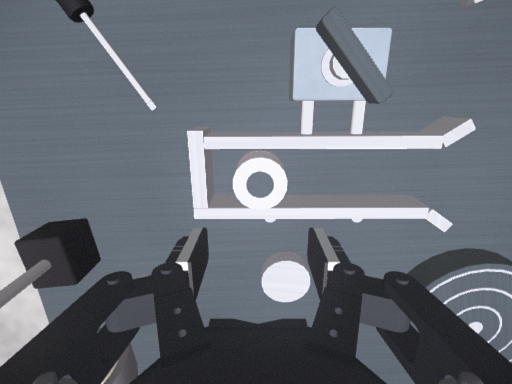

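Spacer A stands upright in the lane at (260,183). Next is spacer B.

send_rows:
  motion:
    - [[0.0209, 0.0625, 0], [0, 0, 0]]
    - [[0.0209, 0.0625, 0], [0, 0, 0]]
    - [[0.0209, 0.0625, 0], [0, 0, 0]]
    - [[0.0209, 0.0625, 0], [0, 0, 0]]
    - [[0.0209, 0.0625, 0], [0, 0, 0]]
    - [[0.0209, 0.0625, 0], [0, 0, 0]]
    - [[0.0209, 0.0625, 0], [0, 0, 0]]
    - [[0.0209, 0.0625, 0], [0, 0, 0]]
    - [[0.0209, 0.0625, 0], [0, 0, 0]]
    - [[0.0209, 0.0625, 0], [0, 0, 0]]
  jaw: -1

```text
time_s: 22.15
position: [463.2, 284.7, 165.6]
orientation: [-0.001, 0.017, 1.0, -0.0]
wrist_force: [1.1, -0.1, 0.9]
gripper_width: 85.4
```

send_rows:
  motion:
    - [[0, 0, 0.03], [0, 0, 0]]
    - [[0, 0, 0], [0, 0, 0]]

```text
time_s: 22.4
position: [462.6, 283.3, 141.6]
orientation: [-0.002, 0.016, 1.0, -0.001]
wrist_force: [-0.3, -0.4, 0.0]
gripper_width: 85.8
```

Run:
```python
from h import *
p,R,s=pose(); print(p.round(1),w2fx(p))
c=get_calibration('wrist');im=snap('wrist','w9'); o=spacers('wrist',im,c)
for q in o: goto(*q[:2],32,178)
```

```text
[462.6 283.3 141.6] [-296.08743257 -163.31256472]
wrist hole [257.  201.7  29.3  31.4] area 2808.0 -> [465.  282.6  76. ] fx [-295.4 -160.9]
hd 178.08 q6 19.53 shift units [-0.0024 -0.0004  0.148 ] mm [ -1.8  -0.3 111. ] turn deg 0.08 units 0.0005 rows>= 1.8 F [-0.8 -0.3  0.6] w 85.5 t 22.4
```

View pics/w9_full.png

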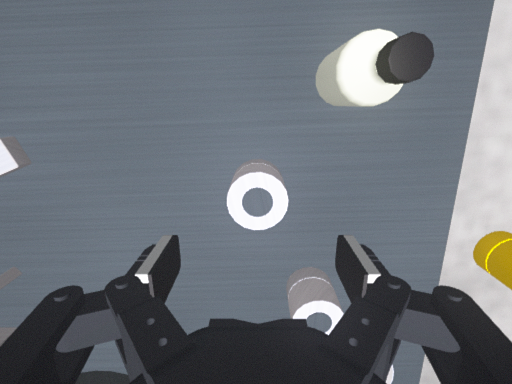

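send_rows:
  motion:
    - [[-0.0024, 0, 0.04], [0, 0, 0]]
    - [[0, 0, 0.04], [0, 0, 0]]
    - [[0, 0, 0.04], [0, 0, 0]]
    - [[0, 0, 0.027], [0, 0, 0]]
    - [[0, 0, 0], [0, 0, 0]]
    - [[0, 0, 0], [0, 0, 0]]

```text
time_s: 23.2
position: [467.4, 283.3, 35.5]
orientation: [0.001, 0.017, 1.0, 0.0]
wrist_force: [-0.4, -0.9, 0.1]
gripper_width: 85.3
```

send_rows:
  motion:
    - [[0, 0, 0], [0, 0, 0]]
    - [[0, 0, 0], [0, 0, 0]]
    - [[0, 0, 0], [0, 0, 0]]
    - [[0, 0, 0], [0, 0, 0]]
    - [[0, 0, 0], [0, 0, 0]]
  jaw: 1

```text
time_s: 23.82
position: [467.2, 283.6, 35.3]
orientation: [0.001, 0.017, 1.0, 0.0]
wrist_force: [-1.6, -1.3, 6.5]
gripper_width: 51.4
```

Run:
```python
from h import *
p,R,s=pose(); print(p.round(1)); 
a=fx2w(-75,-4); goto(*a,p[2],178)
c=get_calibration('wrist');im=snap('wrist','w10'); o=spacers('wrist',im,c)
```

```text
[467.2 283.6  35.3]
hd 178.08 q6 19.47 shift units [-2.060e-01 -2.957e-01  2.000e-04] mm [-1.545e+02 -2.218e+02  2.000e-01] turn deg 0.08 units 0.0004 rows>= 4.3 F [-1.6 -1.3  6.5] w 51.4 t 23.8
wrist hole [257.4 276.5  51.   59. ] area 8712.5 -> [465.2 283.6  76. ] fx [-296.4 -160.8]
```

send_rows:
  motion:
    - [[-0.016, -0.0227, 0], [0, 0, 0]]
    - [[-0.016, -0.0227, 0], [0, 0, 0]]
    - [[-0.016, -0.0227, 0], [0, 0, 0]]
    - [[-0.016, -0.0227, 0], [0, 0, 0]]
    - [[-0.016, -0.0227, 0], [0, 0, 0]]
    - [[-0.016, -0.0227, 0], [0, 0, 0]]
    - [[-0.016, -0.0227, 0], [0, 0, 0]]
    - [[-0.016, -0.0227, 0], [0, 0, 0]]
    - [[-0.016, -0.0227, 0], [0, 0, 0]]
    - [[-0.016, -0.0227, 0], [0, 0, 0]]

```text
time_s: 25.12
position: [581.3, 109.6, 35.3]
orientation: [0.0, 0.016, 1.0, 0.001]
wrist_force: [-2.8, 4.2, 7.0]
gripper_width: 51.3
```

send_rows:
  motion:
    - [[-0.016, -0.0227, 0], [0, 0, 0]]
    - [[-0.016, -0.0227, 0], [0, 0, 0]]
    - [[-0.016, -0.0227, 0], [0, 0, 0]]
    - [[0, 0, 0], [0, 0, 0]]
    - [[0, 0, 0], [0, 0, 0]]

```text
time_s: 25.75
position: [616.2, 56.3, 35.3]
orientation: [0.001, 0.017, 1.0, -0.001]
wrist_force: [1.5, -2.7, 5.9]
gripper_width: 51.3
```

Run:
```python
from h import *
p,R,s=pose(); print(p.round(1),w2fx(p)); 
c=get_calibration('wrist');im=snap('wrist','w11'); o=spacers('wrist',im,c)
if o:
  d=o[0][:2]-p[:2]; goto(*(fx2w(103,-4)-d),p[2],178)
spacers('top',snap('top','t11'))
```

```text
[616.2  56.3  35.3] [-74.57688042  -1.90671162]
wrist hole [257.3 276.4  50.7  58.6] area 8780.0 -> [614.1  56.3  76. ] fx [-74.5  -4. ]
hd 178.05 q6 -4.87 shift units [ 1.000e-04 -2.369e-01  3.000e-04] mm [ 1.000e-01 -1.776e+02  2.000e-01] turn deg 0.05 units 0.0003 rows>= 2.8 F [ 2.8 -3.4  4.6] w 51.2 t 25.8
top hole [186.9 282.2   8.4   9.2] area 178.5 -> [233.  333.9  76. ] fx [-338.6 -394.5]
top hole [189.3 175.6   8.6   8.9] area 151.0 -> [589.9 338.1  76. ] fx [-355.3  -38. ]
```

Spacer B is at fy = -4, exactly on the lane's line. I'll slide it in to about x = 103.

send_rows:
  motion:
    - [[0, -0.018, 0], [0, 0, 0]]
    - [[0, -0.018, 0], [0, 0, 0]]
    - [[0, -0.018, 0], [0, 0, 0]]
    - [[0, -0.018, 0], [0, 0, 0]]
    - [[0, -0.018, 0], [0, 0, 0]]
    - [[0, -0.018, 0], [0, 0, 0]]
    - [[0, 0, 0], [0, 0, 0]]

```text
time_s: 26.72
position: [612.8, -24.5, 35.3]
orientation: [0.001, 0.017, 1.0, -0.0]
wrist_force: [-0.2, -2.0, 7.8]
gripper_width: 50.9
```

Run:
```python
from h import *
p,R,s=pose(); print(p.round(1),w2fx(p)); 
c=get_calibration('wrist');im=snap('wrist','w12'); o=spacers('wrist',im,c)
for q in o:
  d=q[:2]-p[:2]
  if np.hypot(*d)<15: goto(*(fx2w(103,-4)-d),p[2],178)
```

```text
[612.8 -24.5  35.3] [ 6.27916818 -2.52368706]
wrist hole [257.4 276.4  50.9  58.9] area 8993.0 -> [610.7 -24.5  76. ] fx [ 6.4 -4.5]
hd 178.06 q6 -12.52 shift units [-6.000e-04 -1.288e-01  1.000e-04] mm [ -0.5 -96.6   0.1] turn deg 0.06 units 0.0003 rows>= 1.5 F [-0.  -2.1  6.6] w 50.9 t 26.8
```

View pics/w12_full.png

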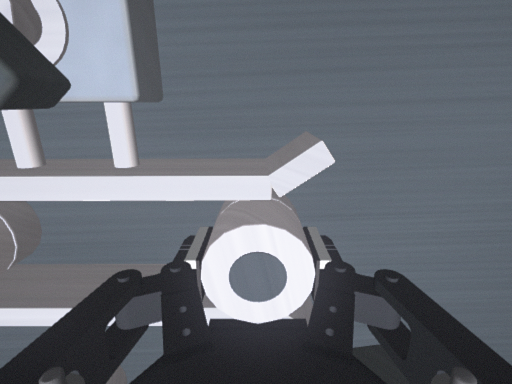

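send_rows:
  motion:
    - [[-0.0006, -0.018, 0], [0, 0, 0]]
    - [[0, -0.018, 0], [0, 0, 0]]
    - [[0, -0.018, 0], [0, 0, 0]]
    - [[0, -0.018, 0], [0, 0, 0]]
    - [[0, -0.018, 0], [0, 0, 0]]
    - [[0, -0.018, 0], [0, 0, 0]]
    - [[0, -0.018, 0], [0, 0, 0]]
    - [[0, 0, 0], [0, 0, 0]]
    - [[0, 0, 0], [0, 0, 0]]

```text
time_s: 27.9
position: [610.1, -119.0, 35.3]
orientation: [0.001, 0.017, 1.0, -0.001]
wrist_force: [-1.1, -4.2, 6.9]
gripper_width: 51.1
```

Run:
```python
from h import *
p,R,s=pose(); print(p.round(1),w2fx(p)); 
c=get_calibration('wrist');im=snap('wrist','w13'); o=spacers('wrist',im,c)
```

```text
[ 610.1 -119.    35.3] [100.8371235   -1.90248399]
```

View pics/w13_full.png

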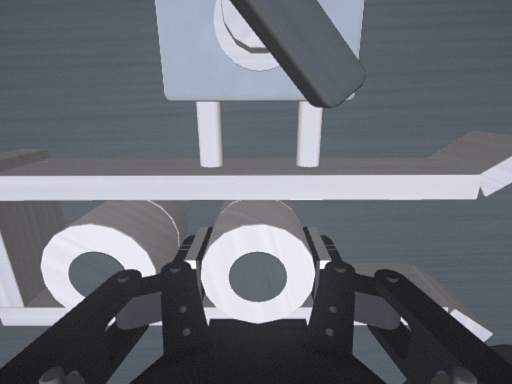

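send_rows:
  motion:
    - [[0, 0, 0], [0, 0, 0]]
    - [[0, 0, 0], [0, 0, 0]]
    - [[0, 0, 0], [0, 0, 0]]
  jaw: -0.35

```text
time_s: 28.32
position: [609.2, -118.1, 33.8]
orientation: [-0.0, 0.017, 1.0, 0.0]
wrist_force: [0.7, 0.7, -0.0]
gripper_width: 57.8
```

send_rows:
  motion:
    - [[0, 0, -0.02], [0, 0, 0]]
    - [[0, 0, -0.04], [0, 0, 0]]
    - [[0, 0, -0.06], [0, 0, 0]]
    - [[0, 0, -0.06], [0, 0, 0]]
    - [[0, 0, 0], [0, 0, 0]]

```text
time_s: 28.95
position: [611.8, -119.3, 175.0]
orientation: [0.004, 0.017, 1.0, -0.002]
wrist_force: [0.1, -0.3, -1.4]
gripper_width: 57.6
```

Run:
```python
from h import *
p,R,s=pose(); print(p.round(1),w2fx(p))
c=get_calibration('wrist');im=snap('wrist','w14'); spacers('wrist',im,c,thr=175); im=snap('top','t14'); spacers('top',im)
goto(590.5,338.5,150,178)
```

```text
[ 611.8 -119.3  175. ] [101.08359976  -0.16311873]
top hole [189.3 175.6   8.6   8.9] area 152.0 -> [589.9 338.1  76. ] fx [-355.3  -38. ]
hd 178.08 q6 -21.12 shift units [0.0464 0.6082 0.0265] mm [ 34.8 456.2  19.9] turn deg 0.08 units 0.0004 rows>= 7.3 F [-0.5  0.6 -1.2] w 57.2 t 29.1
```

View pics/w14_full.png

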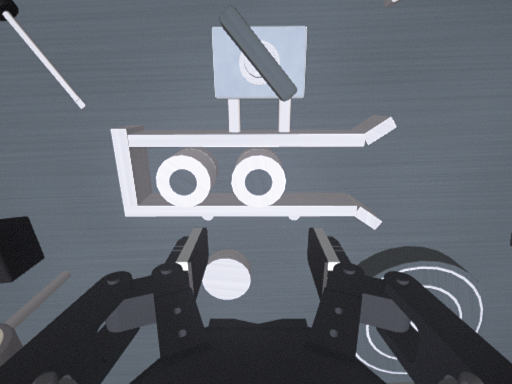

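A and B are both upright in the lane, at (184,181) and (259,181). Now spacer C.

send_rows:
  motion:
    - [[0.0046, 0.0608, 0], [0, 0, 0]]
    - [[0.0046, 0.0608, 0], [0, 0, 0]]
    - [[0.0046, 0.0608, 0], [0, 0, 0]]
    - [[0.0046, 0.0608, 0], [0, 0, 0]]
    - [[0.0046, 0.0608, 0], [0, 0, 0]]
    - [[0.0046, 0.0608, 0], [0, 0, 0]]
    - [[0.0046, 0.0608, 0], [0, 0, 0]]
    - [[0.0046, 0.0608, 0], [0, 0, 0]]
    - [[0.0046, 0.0608, 0], [0, 0, 0]]
    - [[0.0046, 0.0608, 0], [0, 0, 0]]
  jaw: -1

```text
time_s: 30.3
position: [589.3, 339.7, 167.6]
orientation: [-0.001, 0.017, 1.0, -0.0]
wrist_force: [1.1, 0.4, 0.1]
gripper_width: 84.8
```

send_rows:
  motion:
    - [[0, 0, 0.03], [0, 0, 0]]
    - [[0, 0, 0], [0, 0, 0]]

```text
time_s: 30.55
position: [588.3, 338.3, 143.1]
orientation: [-0.003, 0.016, 1.0, -0.001]
wrist_force: [-0.6, 0.6, 0.5]
gripper_width: 85.7
```

Run:
```python
from h import *
p,R,s=pose(); print(p.round(1),w2fx(p))
c=get_calibration('wrist');im=snap('wrist','w15'); o=spacers('wrist',im,c)
for q in o: goto(*q[:2],32,178)
```

```text
[588.3 338.3 143.1] [-355.41217542  -39.65508125]
wrist hole [256.9 201.7  29.3  31.4] area 2748.0 -> [591.2 337.4  76. ] fx [-354.6  -36.7]
hd 178.08 q6 20.77 shift units [-0.0033 -0.0005  0.1504] mm [ -2.4  -0.4 112.8] turn deg 0.08 units 0.0004 rows>= 1.8 F [0.1 0.2 0.2] w 84.9 t 30.6
```

View pics/w15_full.png

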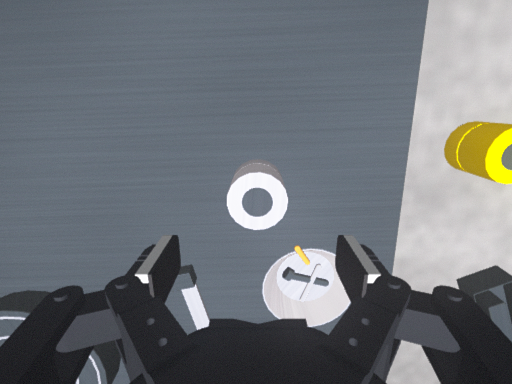

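send_rows:
  motion:
    - [[-0.001, -0.001, 0.04], [0, 0, 0]]
    - [[0, 0, 0.04], [0, 0, 0]]
    - [[0, 0, 0.04], [0, 0, 0]]
    - [[0, 0, 0.03], [0, 0, 0]]
    - [[0, 0, 0], [0, 0, 0]]
    - [[0, 0, 0], [0, 0, 0]]

```text
time_s: 31.35
position: [591.9, 337.5, 35.8]
orientation: [0.001, 0.017, 1.0, 0.0]
wrist_force: [-0.2, -0.2, 1.2]
gripper_width: 85.3
```

send_rows:
  motion:
    - [[0, 0, 0], [0, 0, 0]]
    - [[0, 0, 0], [0, 0, 0]]
    - [[0, 0, 0], [0, 0, 0]]
    - [[0, 0, 0], [0, 0, 0]]
    - [[0, 0, 0], [0, 0, 0]]
  jaw: 1

```text
time_s: 31.98
position: [591.8, 337.8, 35.4]
orientation: [0.001, 0.017, 1.0, 0.0]
wrist_force: [-0.9, -0.5, 5.3]
gripper_width: 50.8
```

Run:
```python
from h import *
p,R,s=pose(); print(p.round(1)); 
c=get_calibration('wrist');im=snap('wrist','w16'); o=spacers('wrist',im,c)
for q in o:
  d=q[:2]-p[:2]
  if np.hypot(*d)<15: goto(*(fx2w(-75,-4)-d),p[2],178)
```

```text
[591.8 337.8  35.4]
wrist hole [257.4 279.1  50.1  58.2] area 8750.5 -> [591.3 337.7  76. ] fx [-355.   -36.6]
hd 178.08 q6 20.69 shift units [-0.0431 -0.3733 -0.    ] mm [ -32.3 -280.    -0. ] turn deg 0.08 units 0.0004 rows>= 4.5 F [-0.4 -2.   6.8] w 51.3 t 32.0
```

send_rows:
  motion:
    - [[-0.0029, -0.0249, 0], [0, 0, 0]]
    - [[-0.0029, -0.0249, 0], [0, 0, 0]]
    - [[-0.0029, -0.0249, 0], [0, 0, 0]]
    - [[-0.0029, -0.0249, 0], [0, 0, 0]]
    - [[-0.0029, -0.0249, 0], [0, 0, 0]]
    - [[-0.0029, -0.0249, 0], [0, 0, 0]]
    - [[-0.0029, -0.0249, 0], [0, 0, 0]]
    - [[-0.0029, -0.0249, 0], [0, 0, 0]]
    - [[-0.0029, -0.0249, 0], [0, 0, 0]]
    - [[-0.0029, -0.0249, 0], [0, 0, 0]]

```text
time_s: 33.28
position: [607.3, 150.8, 35.4]
orientation: [0.001, 0.016, 1.0, 0.001]
wrist_force: [-0.1, 4.9, 5.5]
gripper_width: 51.3
```

send_rows:
  motion:
    - [[-0.0029, -0.0249, 0], [0, 0, 0]]
    - [[-0.0029, -0.0249, 0], [0, 0, 0]]
    - [[-0.0029, -0.0249, 0], [0, 0, 0]]
    - [[-0.0029, -0.0249, 0], [0, 0, 0]]
    - [[-0.0029, -0.0249, 0], [0, 0, 0]]
    - [[0, 0, 0], [0, 0, 0]]
    - [[0, 0, 0], [0, 0, 0]]

```text
time_s: 34.15
position: [615.3, 55.5, 35.4]
orientation: [0.001, 0.017, 1.0, -0.001]
wrist_force: [-0.0, -4.1, 6.5]
gripper_width: 50.9
```

Run:
```python
from h import *
p,R,s=pose(); print(p.round(1),w2fx(p)); 
c=get_calibration('wrist');im=snap('wrist','w17'); o=spacers('wrist',im,c)
for q in o:
  d=q[:2]-p[:2]
  if np.hypot(*d)<15: goto(*(fx2w(34,-4)-d),p[2],178)
```

```text
[615.3  55.5  35.4] [-73.70252188  -2.72782787]
wrist hole [257.4 279.1  50.2  58.4] area 8570.5 -> [614.8  55.4  76. ] fx [-73.7  -3.2]
hd 178.03 q6 -4.94 shift units [ 0.0011 -0.1436  0.0003] mm [   0.8 -107.7    0.2] turn deg 0.03 units 0.0002 rows>= 1.7 F [-0.  -4.9  5. ] w 51.5 t 34.2
```

View pics/w17_full.png

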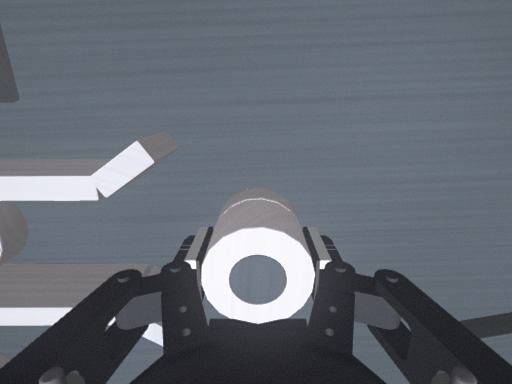

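send_rows:
  motion:
    - [[0.0008, -0.0182, 0], [0, 0, 0]]
    - [[0, -0.0182, 0], [0, 0, 0]]
    - [[0, -0.0182, 0], [0, 0, 0]]
    - [[0, -0.0182, 0], [0, 0, 0]]
    - [[0, -0.0182, 0], [0, 0, 0]]
    - [[0, -0.0182, 0], [0, 0, 0]]
    - [[0, -0.0182, 0], [0, 0, 0]]
    - [[0, -0.0182, 0], [0, 0, 0]]
    - [[0, 0, 0], [0, 0, 0]]
    - [[0, 0, 0], [0, 0, 0]]

```text
time_s: 35.45
position: [610.8, -53.7, 35.4]
orientation: [0.001, 0.017, 1.0, -0.001]
wrist_force: [-0.9, -4.5, 6.6]
gripper_width: 51.2
```

Run:
```python
from h import *
p,R,s=pose(); print(p.round(1),w2fx(p)); 
c=get_calibration('wrist');im=snap('wrist','w18'); o=spacers('wrist',im,c,thr=175)
```

```text
[610.8 -53.7  35.4] [35.50622642 -3.44672031]
wrist hole [257.5 279.2  51.1  59.1] area 8700.5 -> [610.4 -53.7  76. ] fx [35.5 -3.8]
```

View pics/w18_full.png

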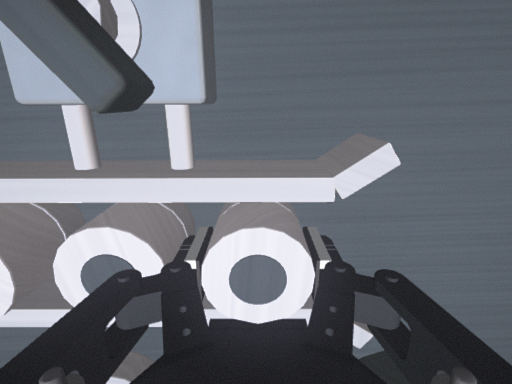

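send_rows:
  motion:
    - [[0, 0, 0], [0, 0, 0]]
    - [[0, 0, 0], [0, 0, 0]]
    - [[0, 0, 0], [0, 0, 0]]
  jaw: -0.35

```text
time_s: 35.88
position: [609.9, -52.3, 34.0]
orientation: [-0.0, 0.017, 1.0, 0.0]
wrist_force: [0.7, 0.4, 1.0]
gripper_width: 57.6
```

send_rows:
  motion:
    - [[0, 0, -0.02], [0, 0, 0]]
    - [[0, 0, -0.04], [0, 0, 0]]
    - [[0, 0, -0.06], [0, 0, 0]]
    - [[0, 0, -0.06], [0, 0, 0]]
    - [[0, 0, -0.06], [0, 0, 0]]
    - [[0.014, -0.06, 0], [0, 0, 0]]
    - [[0.014, 0, 0], [0, 0, 0]]
    - [[0, 0, 0], [0, 0, 0]]
    - [[0, 0, 0], [0, 0, 0]]

```text
time_s: 37.0
position: [587.6, -96.0, 214.3]
orientation: [0.0, 0.016, 1.0, 0.0]
wrist_force: [0.1, 1.0, -0.3]
gripper_width: 57.3
```

Run:
```python
from h import *
p,R,s=pose(); print(p.round(1),w2fx(p))
c=get_calibration('wrist');np.save('c19.npy',c,allow_pickle=True);im=snap('wrist','w19'); spacers('wrist',im,c,thr=190); snap('top','t19',(150,100,410,280),3)
snap('scene','s19',(110,160,370,280),3)
goto(503.4,-114.4,250,178)
```

```text
[587.6 -96.  214.3] [ 78.67354669 -25.17619895]
hd 178.12 q6 -19.98 shift units [ 0.1115 -0.028  -0.0479] mm [ 83.6 -21.  -36. ] turn deg 0.12 units 0.0007 rows>= 1.5 F [-0.5  0.1 -0.5] w 57.8 t 37.1
```

View pics/w19_full.png

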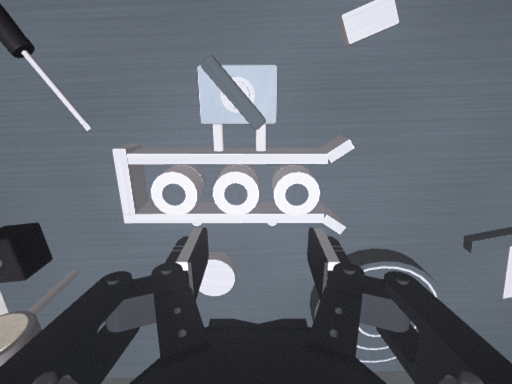

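View pics/s19.png

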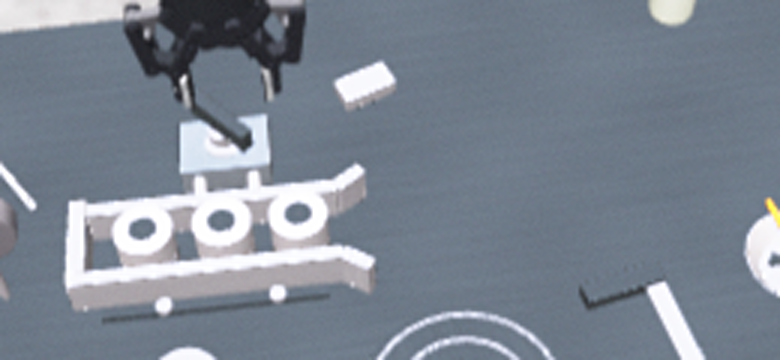

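All three stand upright inside the lane, with rings at (174,194), (236,193) and (296,193). I'll check these numbers and go back to the T-bar.

send_rows:
  motion:
    - [[0.0372, -0.0093, -0.01], [0, 0, 0]]
    - [[0.0372, -0.0093, -0.01], [0, 0, 0]]
    - [[0.0372, -0.0093, 0], [0, 0, 0]]
    - [[0, 0, 0], [0, 0, 0.058]]
    - [[0, 0, 0], [0, 0, 0.058]]
    - [[0, 0, 0], [0, 0, 0.058]]
    - [[0, 0, 0], [0, 0, 0.058]]
    - [[0, 0, 0], [0, 0, 0.058]]
    - [[0, 0, 0], [0, 0, 0.058]]
    - [[0, 0, 0], [0, 0, 0.058]]
  jaw: -1

```text
time_s: 38.4
position: [503.3, -114.5, 229.1]
orientation: [-0.0, 0.611, 0.792, -0.0]
wrist_force: [-0.0, 0.1, -0.4]
gripper_width: 85.5
```

send_rows:
  motion:
    - [[0, 0, 0], [0, 0, 0.058]]
    - [[0, 0, 0], [0, 0, 0.058]]
    - [[0, 0, 0], [0, 0, 0.058]]
    - [[0, 0, 0], [0, 0, 0.058]]
    - [[0, 0, 0], [0, 0, 0.058]]
    - [[0, 0, 0], [0, 0, 0.058]]
    - [[0, 0, 0], [0, 0, 0.02]]
    - [[0, 0, 0], [0, 0, 0]]

```text
time_s: 39.4
position: [503.3, -114.6, 229.1]
orientation: [-0.0, 0.943, 0.332, -0.0]
wrist_force: [0.2, -0.9, 0.0]
gripper_width: 85.3
```

Run:
```python
from h import *
c=np.load('c19.npy',allow_pickle=True).item()
for q in((174.5,194),(236,193),(296.5,193)): print(w2fx(ray('wrist',q,76,c)).round(1))
p,R,s=pose(); print(p.round(1)); goto(503.6,-114.6,76.4,38.95)
print(proj('wrist',(503.5,-114.4,102)))
snap('wrist','w20')
```

```text
[170.8  -3.9]
[102.6  -5.3]
[35.6 -5.4]
[ 503.3 -114.6  229.1]
hd 38.82 q6 113.82 shift units [0.0003 0.0003 0.2036] mm [  0.2   0.2 152.7] turn deg -0.13 units -0.0007 rows>= 2.4 F [ 0.2 -0.9  0. ] w 85.3 t 39.4
[257.03103393 178.8449935 ]
```

View pics/w20_full.png

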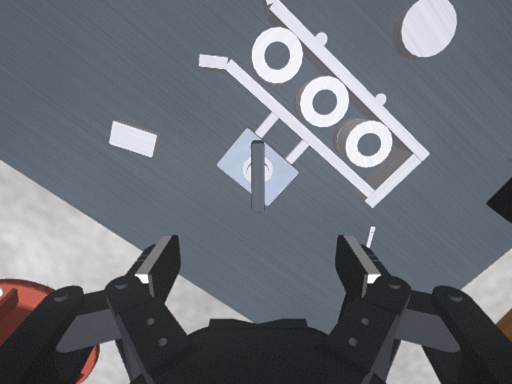

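send_rows:
  motion:
    - [[0, 0, 0.05], [0, 0, 0]]
    - [[0, 0, 0.05], [0, 0, 0]]
    - [[0, 0, 0.05], [0, 0, 0]]
    - [[0, 0, 0.05], [0, 0, 0]]
    - [[0, 0, 0.002], [0, 0, 0]]
    - [[0, 0, 0], [0, 0, 0]]
    - [[0, 0, 0], [0, 0, 0]]

```text
time_s: 40.33
position: [504.3, -115.4, 79.7]
orientation: [0.001, 0.943, 0.332, 0.001]
wrist_force: [0.2, 0.0, 0.5]
gripper_width: 85.0
```

Run:
```python
from h import *
p,R,s=pose(); print(p.round(1)); goto(503.5,-114.5,77,38.95)
```

```text
[ 504.3 -115.4   79.7]
hd 38.78 q6 113.83 shift units [-0.0001 -0.0016  0.0036] mm [-0.1 -1.2  2.7] turn deg -0.17 units -0.0009 rows>= 0.0 F [0.2 0.  0.5] w 85.0 t 40.3
```

send_rows:
  motion:
    - [[0, -0.0016, 0.003], [0, 0, 0]]
    - [[0, 0, 0], [0, 0, 0]]

```text
time_s: 40.58
position: [502.6, -114.0, 75.8]
orientation: [0.0, 0.943, 0.332, 0.0]
wrist_force: [0.0, 0.5, -0.6]
gripper_width: 85.4
```

send_rows:
  motion:
    - [[0, 0, 0], [0, 0, 0]]
    - [[0, 0, 0], [0, 0, 0]]
    - [[0, 0, 0], [0, 0, 0]]
    - [[0, 0, 0], [0, 0, 0]]
    - [[0, 0, 0], [0, 0, 0]]
    - [[0, 0, 0], [0, 0, 0]]
    - [[0, 0, 0], [0, 0, 0]]
  jaw: 1
  newtons: 60

```text
time_s: 41.45
position: [503.2, -114.5, 76.5]
orientation: [0.001, 0.943, 0.332, 0.001]
wrist_force: [-0.4, -0.8, 5.1]
gripper_width: 13.0
```

send_rows:
  motion:
    - [[0, 0, 0.0003], [0, 0, -0.05]]
    - [[0, 0, 0.0003], [0, 0, -0.05]]
    - [[0, 0, 0.0003], [0, 0, -0.05]]
    - [[0, 0, 0.0003], [0, 0, -0.05]]
    - [[0, 0, 0.0003], [0, 0, -0.05]]
    - [[0, 0, 0.0003], [0, 0, -0.05]]
    - [[0, 0, 0.0003], [0, 0, -0.05]]
    - [[0, 0, 0.0003], [0, 0, -0.05]]
    - [[0, 0, 0.0003], [0, 0, -0.05]]
    - [[0, 0, 0.0003], [0, 0, -0.05]]

```text
time_s: 42.7
position: [502.9, -114.4, 74.1]
orientation: [0.001, 0.43, 0.903, -0.0]
wrist_force: [-1.0, -0.9, 5.3]
gripper_width: 12.9
```

send_rows:
  motion:
    - [[0, 0, 0.0003], [0, 0, -0.05]]
    - [[0, 0, 0.0003], [0, 0, -0.05]]
    - [[0, 0, 0.0003], [0, 0, -0.05]]
    - [[0, 0, 0.0003], [0, 0, -0.05]]
    - [[0, 0, 0.0003], [0, 0, -0.05]]
    - [[0, 0, 0.0003], [0, 0, -0.05]]
    - [[0, 0, 0.0003], [0, 0, -0.05]]
    - [[0, 0, 0.0003], [0, 0, -0.05]]
    - [[0, 0, 0.0003], [0, 0, -0.05]]

```text
time_s: 43.82
position: [502.8, -114.7, 72.0]
orientation: [0.0, -0.259, 0.966, -0.001]
wrist_force: [-1.3, -2.2, 5.0]
gripper_width: 12.7
```

Run:
```python
from h import *
p,R,s=pose(); print(p.round(1),s['wrist_torque']); goto(503.4,-114.4,72,259.2)
snap('wrist','w21')
```

```text
[ 502.8 -114.7   72. ] [-0.48132724  0.360371   -0.21329814]
hd -149.99 q6 -57.38 shift units [-0.0009 -0.      0.0001] mm [-0.7 -0.   0. ] turn deg -49.19 units -0.2733 rows>= 4.6 F [-1.3 -2.2  5. ] w 12.7 t 43.8
```

View pics/w21_full.png

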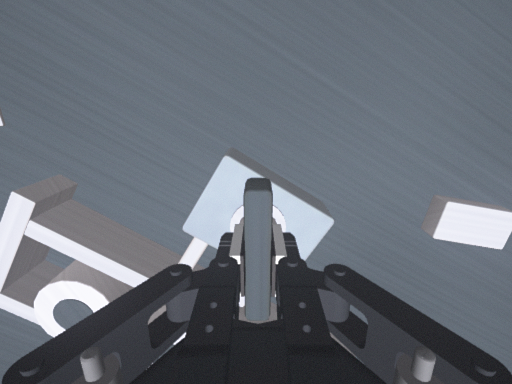

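send_rows:
  motion:
    - [[0, 0, 0.0002], [0, 0, -0.03]]
    - [[0, 0, 0.0002], [0, 0, -0.03]]
    - [[0, 0, 0.0002], [0, 0, -0.03]]
    - [[0, 0, 0.0002], [0, 0, -0.03]]
    - [[0, 0, 0], [0, 0, 0]]

```text
time_s: 44.5
position: [502.9, -114.8, 71.5]
orientation: [0.0, -0.434, 0.901, -0.001]
wrist_force: [-2.6, -2.8, 5.4]
gripper_width: 13.0
```

Run:
```python
from h import *
p,R,s=pose(); print(p.round(1),s['wrist_torque']); goto(503.4,-114.4,72,267.8)
```

```text
[ 502.9 -114.8   71.5] [-0.57671987  0.30765505  0.04309378]
hd -128.59 q6 -78.78 shift units [-0.0008 -0.0003 -0.0007] mm [-0.6 -0.2 -0.5] turn deg -36.39 units -0.2022 rows>= 3.4 F [-2.6 -2.8  5.4] w 13.0 t 44.5
```

send_rows:
  motion:
    - [[0, 0, 0], [0, 0, -0.015]]
    - [[0, 0, 0], [0, 0, -0.015]]
    - [[0, 0, 0], [0, 0, 0]]

```text
time_s: 44.88
position: [502.9, -114.8, 71.4]
orientation: [0.0, -0.475, 0.88, -0.001]
wrist_force: [-1.4, -4.5, 5.1]
gripper_width: 12.8
```

Run:
```python
from h import *
p,R,s=pose(); print(p.round(1),s['wrist_torque']); goto(503.4,-114.4,72,267.8)
```

```text
[ 502.9 -114.8   71.4] [-0.79470438  0.22916327 -0.06668173]
hd -123.29 q6 -84.08 shift units [-0.0008 -0.0003 -0.0008] mm [-0.6 -0.2 -0.6] turn deg -31.09 units -0.1727 rows>= 2.9 F [-1.4 -4.5  5.1] w 12.8 t 44.9
```

send_rows:
  motion:
    - [[0, 0, 0], [0, 0, -0.015]]
    - [[0, 0, 0], [0, 0, -0.015]]
    - [[0, 0, 0], [0, 0, 0]]

```text
time_s: 45.25
position: [502.9, -114.8, 71.3]
orientation: [-0.0, -0.516, 0.857, -0.001]
wrist_force: [-1.7, -4.7, 5.0]
gripper_width: 13.2
```

Run:
```python
from h import *
p,R,s=pose(); print(p.round(1),s['wrist_torque'],s['joint_torque'][5]); goto(503.4,-114.4,72,267.8)
```

```text
[ 502.9 -114.8   71.3] [-0.87046835  0.19049006 -0.01192061] -0.35109367221593857
hd -117.90 q6 -89.46 shift units [-0.0007 -0.0003 -0.0009] mm [-0.5 -0.3 -0.7] turn deg -25.70 units -0.1428 rows>= 2.4 F [-1.7 -4.7  5. ] w 13.2 t 45.2
```

send_rows:
  motion:
    - [[0, 0, 0], [0, 0, -0.015]]
    - [[0, 0, 0], [0, 0, -0.01]]
    - [[0, 0, 0], [0, 0, 0]]

```text
time_s: 45.62
position: [502.9, -114.7, 71.3]
orientation: [-0.0, -0.549, 0.836, -0.001]
wrist_force: [-1.2, -4.6, 5.7]
gripper_width: 12.8
```

Run:
```python
from h import *
p,R,s=pose(); print(p.round(1),s['wrist_torque'],s['joint_torque'][5]); goto(503.4,-114.4,72,267.8)
```

```text
[ 502.9 -114.7   71.3] [-0.87426649  0.19244949 -0.08267341] -0.30788278207182884
hd -113.41 q6 -93.96 shift units [-0.0007 -0.0004 -0.0009] mm [-0.5 -0.3 -0.7] turn deg -21.21 units -0.1178 rows>= 2.0 F [-1.2 -4.6  5.7] w 12.8 t 45.6
```

send_rows:
  motion:
    - [[0, 0, 0], [0, 0, 0]]
    - [[0, 0, 0], [0, 0, 0]]
    - [[0, 0, 0], [0, 0, 0]]
    - [[0, 0, 0], [0, 0, 0]]
  jaw: -1

```text
time_s: 46.12
position: [502.3, -113.7, 70.3]
orientation: [-0.0, -0.549, 0.836, 0.0]
wrist_force: [-0.1, -0.8, -0.1]
gripper_width: 83.2
```

send_rows:
  motion:
    - [[0, 0, -0.06], [0, 0, 0]]
    - [[0, 0, -0.06], [0, 0, 0]]
    - [[0, 0, -0.06], [0, 0, 0]]
    - [[0, 0, -0.06], [0, 0, 0]]
    - [[0, 0, 0], [0, 0, 0.058]]
    - [[0, 0, 0], [0, 0, 0.058]]
    - [[0, 0, 0], [0, 0, 0.058]]
    - [[0, 0, 0], [0, 0, 0.058]]
    - [[0, 0, 0], [0, 0, 0.058]]
    - [[0, 0, 0], [0, 0, 0.058]]

```text
time_s: 47.38
position: [502.4, -113.8, 250.5]
orientation: [-0.0, -0.032, 0.999, 0.0]
wrist_force: [0.4, -0.1, 0.4]
gripper_width: 85.7
```

send_rows:
  motion:
    - [[0, 0, 0], [0, 0, 0.046]]
    - [[0, 0, 0], [0, 0, 0]]
    - [[0, 0, 0], [0, 0, 0]]

```text
time_s: 47.75
position: [502.4, -113.9, 250.5]
orientation: [-0.0, 0.036, 0.999, -0.0]
wrist_force: [0.8, 0.7, 0.0]
gripper_width: 85.6
```

Run:
```python
from h import *
p,R,s=pose(); print(p.round(1)); 
c=get_calibration('wrist');np.save('c22.npy',c,allow_pickle=True);im=snap('wrist','w22'); o=spacers('wrist',im,c,thr=190)
cv2.imwrite('pics/w22z.png',cv2.resize(im[130:270,140:370],None,fx=3.4,fy=3.4,interpolation=cv2.INTER_CUBIC))
snap('scene','s22',(110,160,370,280),3)
```

```text
[ 502.4 -113.9  250.5]
```

View pics/w22_full.png

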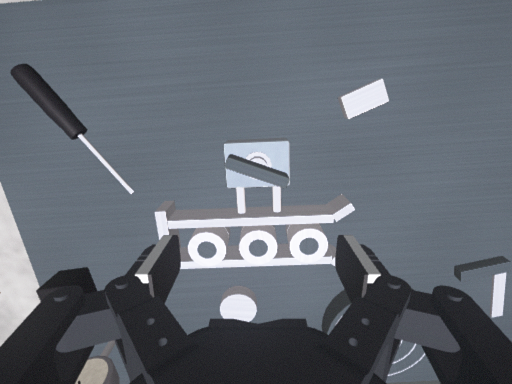

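View pics/w22z.png

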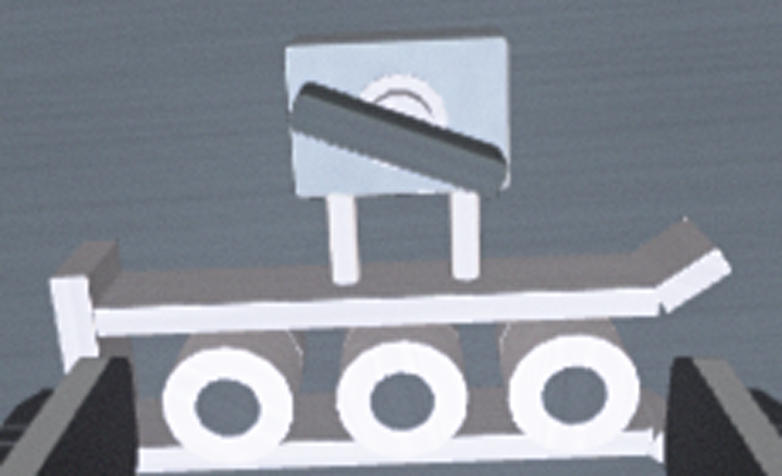

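View pics/s22.png

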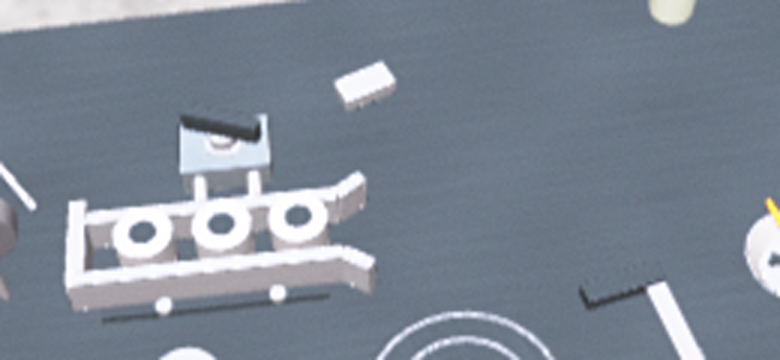

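Run:
```python
from h import *
c=np.load('c22.npy',allow_pickle=True).item()
for q in((207.1,249.7),(258.2,247.9),(308.8,245.9)): print(w2fx(ray('wrist',q,76,c)).round(1))
P=lambda u,v,z: ray('wrist',(140+u/3.4,130+v/3.4),z,c)
m=[P(97,334,62),P(660,315,62)]; print('mov rail y',[w2fx(q).round(1) for q in m])
a,b=P(303,88,97),P(500,160,97); print('bar',np.degrees(np.arctan2(*(b-a)[1::-1])))
snap('top','t23',(140,80,440,280),2.6)
```

```text
[171.2   0.3]
[1.027e+02 1.000e-01]
[35.2 -0.5]
mov rail y [array([224. , -26.4]), array([ -1. , -26.6])]
bar 65.39692679920975
```

View pics/t23.png

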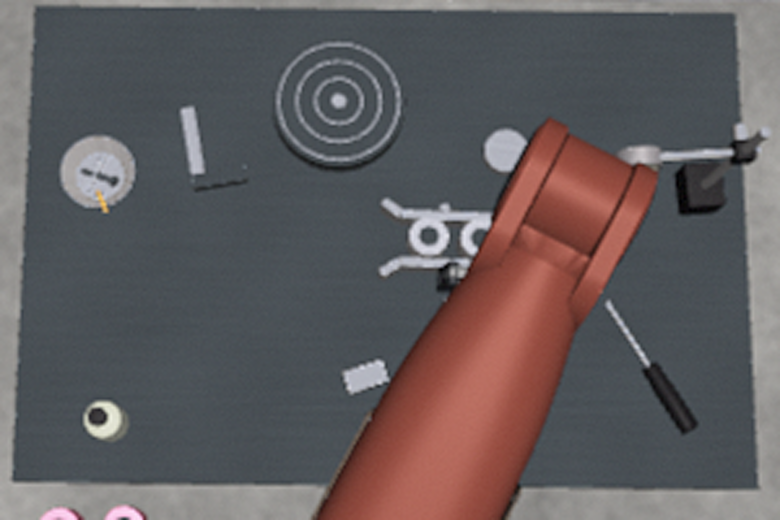

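Run:
```python
from rig import robot
print(robot.close_job())
```

```text
the job is handed in; nothing more can be done
None
```

The fixture is loaded and clamped on all three spacers, and I handed the job in after about 48 s of the 210 s allowed.

**What I did:**
- **Screw off:** I turned the T-bar clockwise about 220°, to roughly 4.0 rad, and saw the rail open.
- **Spacers in:** I gripped each of the three spacers with the jaws along the lane and dragged it over the plate into the lane, without lifting it. I saw no fourth spacer, and I left the pink and yellow look-alikes alone.
- **Screw tightened:** I turned it the other way until the rail closed on the spacers, then let go and raised the gripper clear.

**Last checks:**

| Check | Measured | Limit |
|---|---|---|
| Spacer x in the lane | about 35, 103 and 171 mm | 23 to 210 mm |
| Spacer y in the lane | about -0.5 to +0.3 mm | -15 to 6 mm |
| Moving rail's inner face | y about -26.5 mm, closed on the 52 mm spacers | – |
| Screw angle, judged from the bar | about 0.37 to 0.39 rad | below 0.9 rad |

- All three spacers look upright in the pictures, and the bystanders look unmoved in the top view.
- **Camera disagreement:** the top camera read the fixture's position 2 to 3 mm off the wrist camera in x. I used the wrist camera, because the T-bar grip agreed with it.
- **Grip not felt:** I felt no clear rise in wrist torque as the rail closed. The grip is judged from the rail's position and the screw angle.

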